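Set up the roast colour reader

ROBOT

A 6-joint arm with a two-finger parallel gripper is mounted at the origin on the work surface. World frame = base frame: x ahead of the robot, y to its left, z up, the work surface at z = 0. Lengths are in m, angles in rad, forces in N, time in s.
With the tool pointing down it reaches from about 0.35 to 0.925 m from the base axis. Payload 6.4 kg.
Tool frame: the origin (TCP) lies between the finger pads; the fingertips stand 11 mm ahead of it and the grasp point (between the pads) lies 8 mm behind it; y points along the fingers, x is the direction in which the jaws open and shut, and the axes are right-handed (so a half turn about y gives the same grasp; the last joint's range is limited). The gripper opens to 94 mm and grips with 3 to 60 N. Pads are 16 mm wide; open, the fingers measure 119 mm over their backs; the gripper's body (75 mm by 177 mm) begins 78 mm behind the grasp point.
Start: joints at [0.937, 0.245, 1.558, -0, 1.339, -0.174], TCP at [0.288, 0.583, 0.186] pointing down, gripper open.
Joint ranges: [-3.13, 3.13], [-1.02, 2.26], [0.13, 2.54], [-0.95, 4.09], [0.21, 2.88], [-2.74, 2.74]. Speed limits (rad/s): [2.57, 2.57, 3.14, 3.14, 3.14, 3.14].

INTERFACE

Orientations are given as a 3x3 rotation matrix whose columns are the frame's x, y, z axes.
In Python, from bench import bot gives the robot as it stands. The module is installed in compiled form; this text tells all that it offers.
- The arm moves only by the tool step_arm, never from a script. Its argument "rows" is a list of rows, each a list of 3 entries, a list of its own where there are three numbers: the turn, a rotation vector about the world's x, y, z in rad, then the shift along the world's x, y, z in m, then the opening in per cent of the stroke, from 0 (shut) to 100 (fully open). A call has 1 to 12 rows; each row is the pose to reach, as a shift and turn from the pose measured when the call began; what a row does not reach only later rows make up. A row lasts 1/10 s, in which the tool goes at most 50 mm and 8.59 degrees, less where a joint would pass 70% of its speed; a pose out of reach is approached as far as the arm can. A call with a gripper value outside its range is refused whole. The fingers move at their own pace and stop on an object; "grip_force" is the grip in N (left out, the last holds). Time passes only in rows, so rows that repeat a pose let the fingers close. It gives the time, the measured TCP pose, the force and the opening at its end, in the units of the state.
- bot.get_obs(): the state, without advancing time (a new reading comes with each control period).
- bot.snapshot(name): name is "scene" or "top"; returns the picture (384x512x3 uint8, red, green, blue); there is no depth.
- bot.camera_params(name): a dict with "fx", "fy", "cx", "cy" (pixels), "extrinsics" (4x4, takes a point from world to camera coordinates). Camera axes: x right, y up, looking along -z (the intrinsics and any distortion apply to the point x, -y, -z); pixel columns grow to the right and rows downward; lengths in m; the calibration is good to about 2 mm. A picture is of the moment at which its call begins. camera_params takes no time and is no camera call.
- bot.job_done(): hands the job in, once; it reports no verdict.
Trained networks look in the newest picture that a camera, given by its name, has taken for a name from the list of things; names that differ only in an ending like _2 or _b are one class to them, and where a whole thing is asked for, a point or a joint stands for the part that bears it (a point fixed in the world has none). Each returns a list of dicts, best first, with "conf" (0 to 1); they miss things now and then, are a little off and sometimes report something else, mostly with a low value. They report only what shows in the picture. A call takes as long as a camera call.
- bot.trace(name, camera): "pixels" (384x512 bool, what is visible of it) and "uv" ([column, row] in pixels, amid what is visible of it).
The state is a dict: "time": time; "qpos": joint angles; "dq": joint speeds; "effort": joint torques, N m; "eef_pos": TCP position; "eef_rot": TCP orientation; "ft_force": force on the tool from outside, world axes, zero at the start; "moment": the same for the moment, N m; "grip_width": finger opening in m.
Only numpy, scipy, OpenCV 4.12 (cv2) and the standard library are available. Lean on these libraries where they do the work, as an engineer would, in place of code of your own. Each camera call takes 0.05 s, during which the arm holds its last target.

TASK

Roll the sealed sample tin along the reader's track, without lifting it off, until it lies centred on the black mark line in front of the window. Then, with the tin left there, turn the dial on the sloping panel so that its white pointer is in line with the middle of the small dark steel marker tab on the scale, and let go. Leave the marker tab, the bowls, spoon, jar and the other tin where they are.

Things in the scene. Friction and masses are not known exactly. Their poses are not given: they have to be found in the camera images.
- reader: Roast colour reader, fixed on the bench: grey wedge console, white panel, behind a track. Origin on the bench; x points to the console's back, y along the track to the left, z up. Console x -70 to 80, y -120 to 120 mm; upright front 55 mm high with a black window at y -60; top panel slopes up to the back (160 mm high) at 35 degrees, outward normal n = (-0.574, 0, 0.819) in this frame.
- track_mark (a point): Where the tin's centre belongs: 34 mm above the bench, over the thin black line across the track in front of the window. Axes as the reader's. The aluminium track runs along the reader's y at its x = -135 mm: floor 6 mm above the bench, 80 mm wide between rims 14 mm above the bench, 16 mm high end stops 113 mm to the right and 253 mm to the left of the mark.
- tin: Sealed steel sample tin lying on the track: a plain cylinder 56 mm in diameter, 72 mm long, about 0.25 kg. Origin at its centre; x is the cylinder's axis, across the track (along the reader's x); z points up at the start. It starts left of the mark (reader's +y), 90 to 190 mm away, and is polished (friction about 0.35): pushed on its flank it rolls, coasting about 10 mm after a push at 0.1 m/s.
- dial_grip (a point): On the dial's axis at the height to grip, 36 mm out from the panel along n. The dial is a black disc, 68 mm across and 6 mm thick, with an upright bar grip 14 mm wide and 44 mm long (along the pointer), free to grip from 10 to 45 mm out from the panel. It turns with about 0.05 N m and stays where it is left.
- dial_pointer (a point): A point on the dial, straight out along its white pointer line, 40 mm from the dial's axis and 8 mm out from the panel (just past the skirt).
- marker_tip (a point): The inner tip of the marker tab (dark steel, 7 mm wide, 18 mm long, 6 mm high, lying outside the dial's skirt on the scale), at the same 40 mm from the axis and 8 mm out from the panel. The dial is set when dial_pointer coincides with this point.
- dial (a joint): Dial angle, rad, 0 to 4.6, growing as the dial is turned clockwise seen looking down onto the panel. At value q the pointer's direction is 2.3 - q rad from straight up the slope, counted anticlockwise (towards the reader's +y). Starts 0.2 to 0.9.
- marker (a joint): Marker tab's angle on the same scale: the dial is set when joint dial equals this value. The tab is stiff (0.3 N m) and is not to be moved. Starts 1.3 to 1.9.
- spare_tin: Bystander: an identical tin standing upright between the robot and the track's right half. Origin at the centre of its underside, height 72 mm.
- bowl_a: Bystander: white cupping bowl, 90 mm across, 60 mm high, between the robot and the track's middle. Origin under its centre.
- bowl_b: Bystander: another such bowl, far to the left.
- bowl_c: Bystander: another such bowl, far to the right.
- jar: Bystander: amber jar with a steel cap, 72 mm across, 120 mm high, just left of the console. Origin under its centre.
- spoon: Bystander: steel spoon lying on the bench to the right.

How it is judged:
On the way, in this order (a step that is already met when the one before it is completed fails the run):
1. the tin has rolled (not slid) at least an eighth of a turn along the track (angle between tin's own z axis and vertical above 0.8 rad), for 0.02 s.
2. the tin lies still on the mark, within 8 mm, with the fingers off it (y of tin in the frame of track_mark between -0.008 and 0.008 m and x of tin in the frame of track_mark between -0.012 and 0.012 m and z of tin in the frame of track_mark between -0.006 and 0.006 m and linear speed of tin below 0.01 m/s and angle between the x axis of tin and the x axis of reader, either way round below 0.2 rad and contact force between the fingers and tin below 0.1 N), for 0.2 s.
3. the dial's pointer is on the marker tab (distance between dial_pointer and marker_tip below 0.0042 m), for 0.2 s.
At the end, for the whole second after the job is handed in: The tin lies at rest on the track, its centre within 8 mm of the mark line along the track; the dial's pointer point is within 4.2 mm (about 0.1 rad) of the marker tab's tip; the dial is still and let go (all of step 2 and distance between dial_pointer and marker_tip below 0.0042 m and contact force between the fingers and reader below 0.1 N and velocity of joint dial between -0.05 and 0.05 rad/s); the robot touches nothing.
It fails at once if the tin is lifted more than 15 mm (z of tin in the frame of track_mark above 0.015 m).
It fails at once if the marker tab is moved more than 3 mm (distance of marker_tip from where it was at the start of the episode above 0.003 m).
It fails at once if a bystander is moved more than 30 mm (distance of any of spare_tin, bowl_a, bowl_b, bowl_c, jar, spoon from where it was at the start of the episode above 0.03 m).
It also fails if it takes over 46 s, if anything falls off the work surface, if the arm or the gripper's body presses on something with over 40 N, if the wrist force passes 120 N, or if a joint passes its speed limit or range.

## Working session

There is one attempt and no reset: what is moved stays moved. The work goes in short steps, Python scripts to look and compute and a tool call to move; the robot and the scene stay as the last step left them, time stands still between calls to the robot, and variables do not carry over. Pictures are saved under pics/ and viewed, and the job is handed in when it is done.

Besides the shell and the picture viewer there is one more tool, called after "Request:" by a JSON object that holds its "fn" and its "kwargs", one argument or row to a line. step_arm: Moves the arm, as the interface text tells. Its arguments: {"type":"object","properties":{"rows":{"type":"array","items":{"type":"array"}},"grip_force":{"type":"number"}},"required":["rows"]}

```bash
mkdir -p pics; cat > h.py <<'E'
import numpy as np, cv2
from bench import bot
def cam(n):
    p=bot.camera_params(n); return p
def proj(n,P):
    p=cam(n); P=np.atleast_2d(P); E=np.array(p["extrinsics"]); c=P@E[:3,:3].T+E[:3,3]
    x,y,z=c[:,0],-c[:,1],-c[:,2]
    return np.c_[p["fx"]*x/z+p["cx"],p["fy"]*y/z+p["cy"]]
def ray(n,uv):
    p=cam(n);E=np.array(p["extrinsics"]);R=E[:3,:3];t=E[:3,3]
    d=np.array([(uv[0]-p["cx"])/p["fx"],-(uv[1]-p["cy"])/p["fy"],-1.]);d=R.T@d
    return -R.T@t,d/np.linalg.norm(d)
def atz(n,uv,z):
    o,d=ray(n,uv);return o+d*(z-o[2])/d[2]
def tri(obs):
    A=np.zeros((3,3));b=np.zeros(3)
    for n,uv in obs:
        o,d=ray(n,uv);M=np.eye(3)-np.outer(d,d);A+=M;b+=M@o
    X=np.linalg.solve(A,b);res=[np.linalg.norm((np.eye(3)-np.outer(ray(n,u)[1],ray(n,u)[1]))@(X-ray(n,u)[0])) for n,u in obs]
    return X,res
def save(img,name,s=1.5):
    cv2.imwrite("pics/"+name,cv2.cvtColor(cv2.resize(img,None,fx=s,fy=s,interpolation=cv2.INTER_CUBIC),cv2.COLOR_RGB2BGR))
E
python3 - <<'E'
from h import *
np.set_printoptions(precision=4,suppress=True)
for n in("scene","top"):
    im=bot.snapshot(n);save(im,n+"0.png");np.save(n+"0.npy",im);print(n,bot.camera_params(n))
    for k in("tin","reader","dial_grip","marker_tip","spare_tin","bowl_a","jar"):
        r=bot.trace(k,n);print(k,[(round(a["conf"],2),np.round(a["uv"],1),a["pixels"].sum()) for a in r])
o=bot.get_obs();print(o)
E
```

```text
scene {'fx': 377.166096632154, 'fy': 377.166096632154, 'cx': 254.0125712210019, 'cy': 186.2996283192693, 'extrinsics': array([[ 0.1235,  0.9923,  0.0075, -0.1068],
       [-0.8503,  0.1019,  0.5163,  0.3888],
       [ 0.5115, -0.0701,  0.8564, -1.7306],
       [ 0.    ,  0.    ,  0.    ,  1.    ]])}
tin [(0.84, array([257.3, 186.6]), np.int64(321))]
reader [(0.93, array([234. , 207.5]), np.int64(4689))]
dial_grip [(0.59, array([247.9, 207.4]), np.int64(235))]
marker_tip []
spare_tin [(0.73, array([204.8, 169.3]), np.int64(260)), (0.4, array([379.8, 176.4]), np.int64(394))]
bowl_a [(0.88, array([379.5, 173.6]), np.int64(343)), (0.64, array([250.5, 155.2]), np.int64(372)), (0.59, array([116. , 196.1]), np.int64(416))]
jar [(0.89, array([308.2, 218.8]), np.int64(541)), (0.69, array([251.6, 155.9]), np.int64(381))]
top {'fx': 452.9270106758886, 'fy': 452.9270106758886, 'cx': 257.46485567746396, 'cy': 189.29740260340242, 'extrinsics': array([[ 0.0565, -0.9984, -0.0039,  0.0229],
       [ 0.9777,  0.0545,  0.2028, -0.5516],
       [-0.2023, -0.0153,  0.9792, -1.7243],
       [ 0.    ,  0. 
[... 371 characters left out ...]
y([135.9, 194.4]), np.int64(388)), (0.67, array([390.5, 212.8]), np.int64(435)), (0.55, array([255. , 240.4]), np.int64(412))]
jar [(0.7, array([217.1, 164.3]), np.int64(303))]
{'time': 0.8, 'qpos': array([ 0.9369,  0.2451,  1.5578,  0.    ,  1.3387, -0.1741]), 'dq': array([-0.0007,  0.0016, -0.001 ,  0.0008,  0.0004,  0.0001]), 'effort': array([  0.0008, -41.5801, -31.4861,   0.0685,   0.0289,  -0.    ]), 'eef_pos': array([0.2884, 0.5825, 0.1865]), 'eef_rot': array([[ 0.4437, -0.    , -0.8962],
       [ 0.8962,  0.    ,  0.4437],
       [ 0.    , -1.    ,  0.    ]]), 'ft_force': array([0.0475, 0.5754, 0.5428]), 'moment': array([ 0.001 ,  0.0563, -0.0434]), 'grip_width': 0.09383934934316465}
```

View pics/scene0.png

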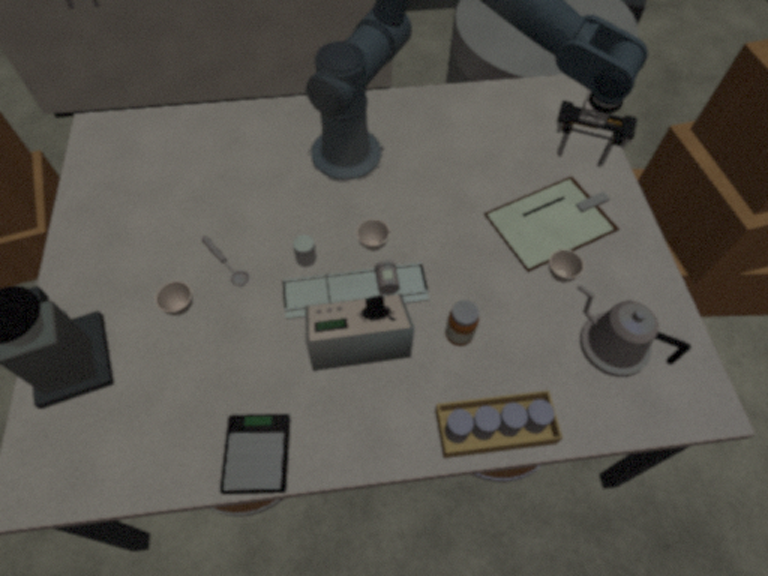

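View pics/top0.png

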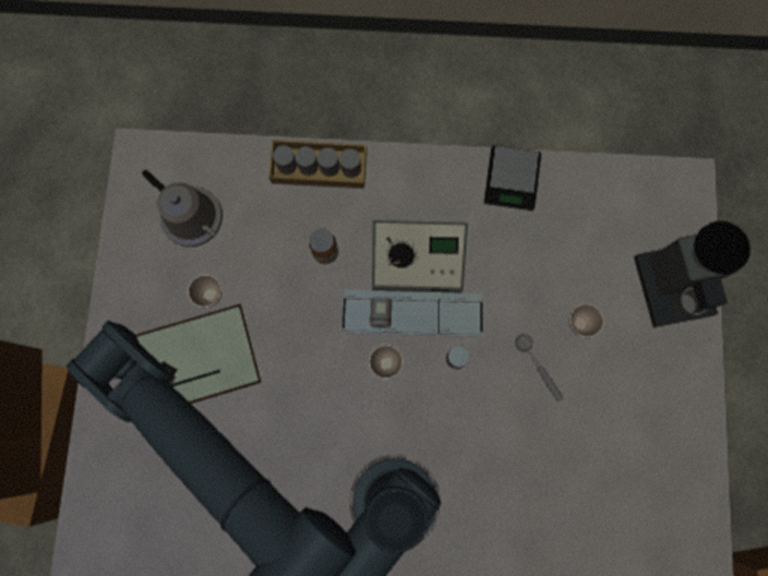

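```bash
python3 - <<'E'
import numpy as np
from h import *
a=np.load("scene0.npy")[140:260,180:320];save(a,"sc.png",5)
a=np.load("top0.npy")[130:250,200:340];save(a,"tc.png",5)
E
```

```text
(no output)
```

View pics/sc.png

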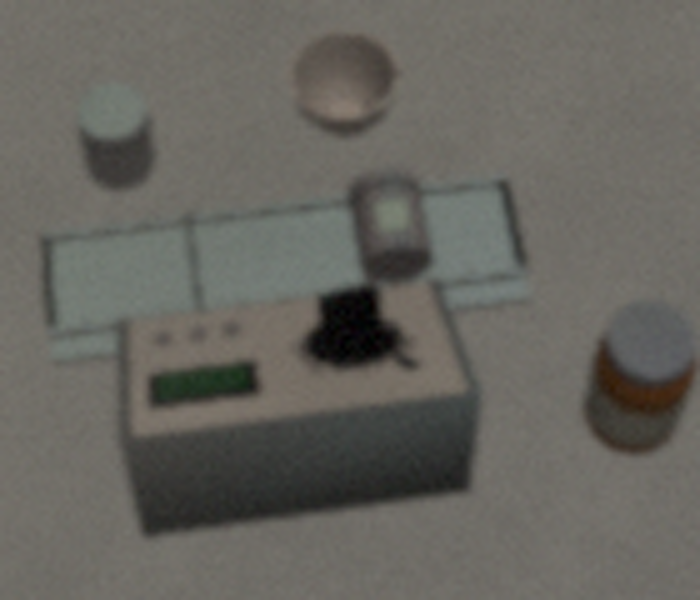

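View pics/tc.png

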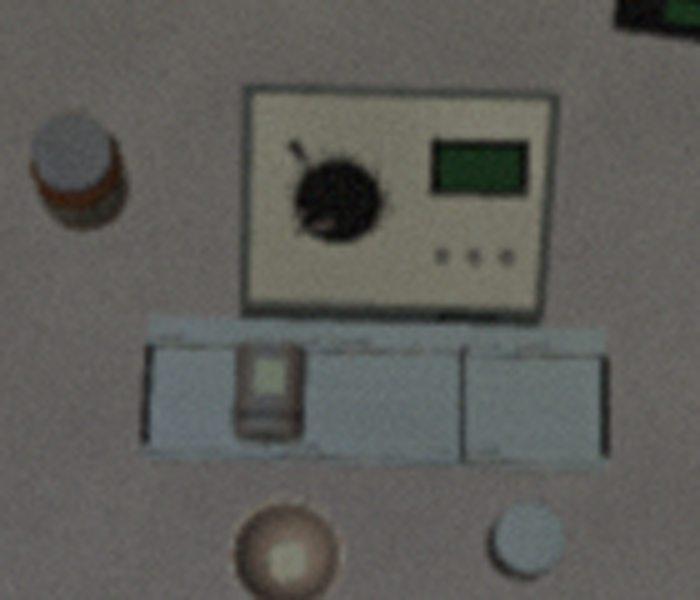

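```bash
cat > fit.py <<'E'
from h import *
from scipy.optimize import least_squares
def c2(n,u,v):
    o=(180,140) if n=="scene" else (200,130)
    return np.array([(u+.5)/5-.5+o[0],(v+.5)/5-.5+o[1]])
P={}
obs=[("top",(248,88),(.08,.12,.16)),("top",(558,95),(.08,-.12,.16)),("top",(541,312),(-.07,-.12,.055)),("top",(245,305),(-.07,.12,.055)),
("top",(463,346),(-.095,-.06,.006)),("top",(463,460),(-.175,-.06,.006)),
("scene",(475,392),(.08,.12,.16)),("scene",(133,436),(.08,-.12,.16)),("scene",(437,283),(-.07,.12,.055)),("scene",(123,322),(-.07,-.12,.055)),
("scene",(190,220),(-.175,-.06,.006)),("scene",(200,308),(-.095,-.06,.006))]
def T(p):
    c,s=np.cos(p[2]),np.sin(p[2]);return np.array([[c,-s,0],[s,c,0],[0,0,1]]),np.array([p[0],p[1],p[3] if len(p)>3 else 0])
def f(p):
    R,t=T(p);return np.concatenate([proj(n,R@np.array(X)+t)[0]-c2(n,*uv) for n,uv,X in obs])
def solve():
    return least_squares(f,[.6,0,0,0],loss="soft_l1")
if __name__=="__main__":
    np.set_printoptions(precision=4,suppress=True)
    s=solve();print(s.x);print(s.fun.reshape(-1,2));
    s3=least_squares(f,[.6,0,0],loss="soft_l1");print(s3.x)
    R,t=T(s3.x);g=R@np.array([0,0,0])+t
E
python3 fit.py
python3 - <<'E'
from h import *
for n in("scene","top"):
  a=np.load(n+"0.npy")
  print(n,a.shape)
E
```

```text
[ 0.6132 -0.0265  0.0279 -0.0002]
[[-0.8212 -0.4395]
 [ 0.8399 -0.1623]
 [ 1.0295  0.9068]
 [-0.839   0.6401]
 [ 0.3676  2.1664]
 [ 0.1084 -0.8922]
 [ 1.9466  0.2055]
 [-2.1878  1.1934]
 [ 0.6409 -1.1865]
 [-0.5659 -0.7036]
 [ 0.2976  0.5823]
 [ 0.4214  0.5108]]
[ 0.6133 -0.0265  0.0279]
scene (384, 512, 3)
top (384, 512, 3)
```

```bash
cat > dial.py <<'E'
from fit import *
s3=least_squares(f,[.6,0,0],loss="soft_l1").x
R,t=T(s3)
N=np.array([-np.sin(np.radians(35)),0,np.cos(np.radians(35))]);U=np.array([np.cos(np.radians(35)),0,np.sin(np.radians(35))])
def pan(uv,n,out):  # pixel -> (slope dist from front edge, y) in reader, at height out
    o,d=ray(n,uv);o=R.T@(o-t);d=R.T@d
    p0=np.array([-.07,0,.055])+N*out
    X=o+d*((p0-o)@N)/(d@N);return np.array([(X-p0)@U,X[1]])
def pw(s,y,out): return R@(np.array([-.07,0,.055])+N*out+U*s+np.array([0,y,0]))+t
E
python3 - <<'E'
from dial import *
np.set_printoptions(precision=4,suppress=True)
for n in("top","scene"):
    r=bot.trace("dial_grip",n)
    if r: print(n,"dial",r[0]["uv"])
for k,uv,o in (("disc",(338,200),.006),("mk in",(310,167),.004),("mk out",(292,143),.004)): print(k,pan(c2("top",*uv),"top",o))
for k,uv,o in (("disc",(351,338),.006),("mk in",(398,346),.004),("mk out",(414,364),.004)): print(k,pan(c2("scene",*uv),"scene",o))
for n,(u,v,w,h) in (("top",(240,145,50,45)),("scene",(230,190,50,40))):
    a=np.load(n+"0.npy")[v:v+h,u:u+w].astype(float)
    a=np.clip((a-5)*2.0,0,255).astype(np.uint8);print(n)
    save(a,n+"d.png",14)
E
```

```text
top dial [267.7, 170.0]
scene dial [247.9, 207.4]
disc [0.0953 0.0464]
mk in [0.1208 0.0685]
mk out [0.1398 0.0827]
disc [0.0913 0.042 ]
mk in [0.1086 0.0728]
mk out [0.1377 0.0797]
top
scene
```

View pics/topd.png

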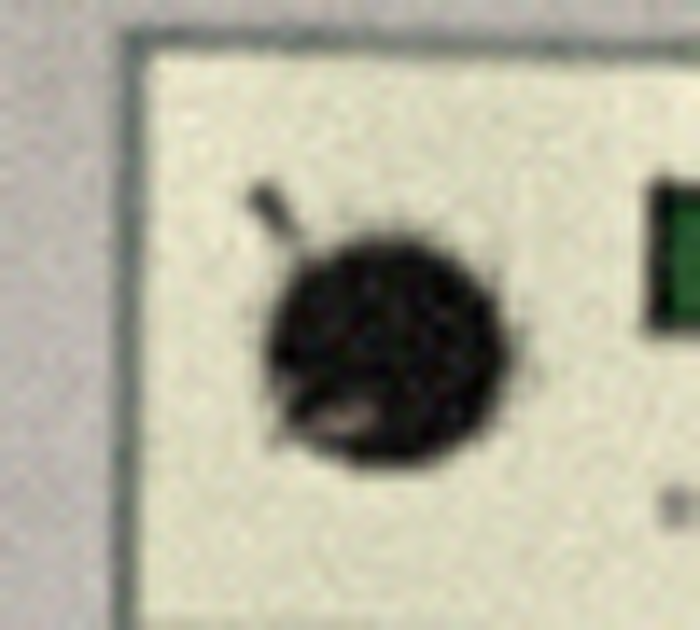

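View pics/scened.png

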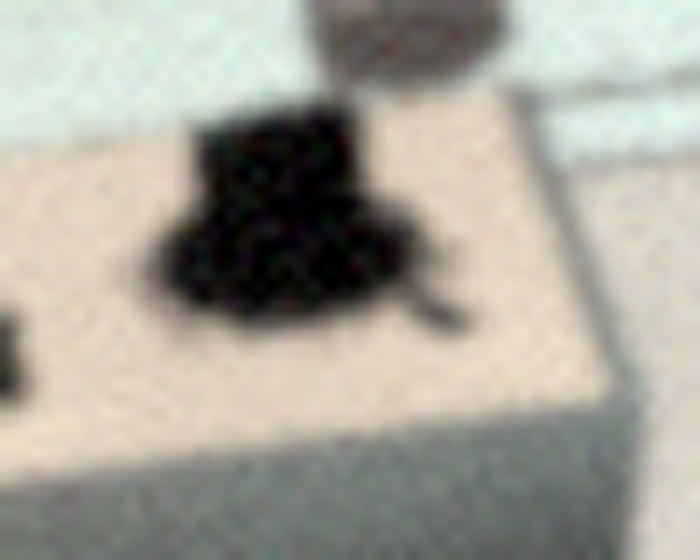

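```bash
cat > rend.py <<'E'
from dial import *
def d2(th): return np.array([np.cos(th),np.sin(th)]) # (up, +y), th ccw from up
def poly(n,s0,y0,pts,out): 
    return proj(n,np.array([pw(s0+a,y0+b,out) for a,b in pts]))
SS=8
def render(n,s0,y0,q,qm,win):
    u,v,w,h=win;im=np.full((h*SS,w*SS),1.,np.float32)
    def fill(P,val):
        P=(P-[u,v]+.5)*SS-.5;cv2.fillConvexPoly(im,np.round(cv2.convexHull(P.astype(np.float32))*16).astype(np.int32),val,shift=4)
    th=2.3-qm;a=d2(th);b=np.array([-a[1],a[0]])
    pts=[r*a+e*b for r in(.04,.058) for e in(-.0035,.0035)]
    fill(np.r_[poly(n,s0,y0,pts,0),poly(n,s0,y0,pts,.006)],.25)
    c=[.034*d2(t_) for t_ in np.linspace(0,6.283,60)]
    fill(np.r_[poly(n,s0,y0,c,0),poly(n,s0,y0,c,.006)],0.)
    th=2.3-q;a=d2(th);b=np.array([-a[1],a[0]])
    pts=[r*a+e*b for r in(-.022,.022) for e in(-.007,.007)]
    fill(np.r_[poly(n,s0,y0,pts,.006),poly(n,s0,y0,pts,.045)],0.)
    im=cv2.GaussianBlur(im,(0,0),.8*SS)
    return cv2.resize(im,(w,h),interpolation=cv2.INTER_AREA)
def target(n,arr,win):
    u,v,w,h=win;g=arr[v:v+h,u:u+w].astype(float).mean(2);return g
E
cat > fitd.py <<'E'
from rend import *
from scipy.optimize import minimize
import sys
np.set_printoptions(precision=4,suppress=True)
W={"top":(250,154,34,28),"scene":(238,202,28,18)}
tag=sys.argv[1]
arr={n:np.load(n+tag+".npy") for n in W}
def cost(p,n,full=False):
    m=render(n,p[0],p[1],p[2],p[3],W[n]);g=target(n,arr[n],W[n]);A=np.c_[m.ravel(),np.ones(m.size)]
    k,_,_,_=np.linalg.lstsq(A,g.ravel(),rcond=None);r=A@k-g.ravel()
    if full:return r.reshape(g.shape)
    return np.mean(np.clip(np.abs(r),0,25)**2)
for n in W:
    best=None
    for q in np.arange(.2,float(sys.argv[2]) if len(sys.argv)>2 else 1.0,.1):
        r=minimize(cost,[.0925,.044,q,1.6],args=(n,),method="Nelder-Mead",options=dict(initial_simplex=np.array([[.0925,.044,q,1.6],[.0955,.044,q,1.6],[.0925,.047,q,1.6],[.0925,.044,q+.15,1.6],[.0925,.044,q,1.75]]),xatol=1e-4,fatol=1e-3))
        print(n,q,r.x,r.fun)
def cj(p):
    return cost([p[0],p[1],p[4],p[5]],"top")+cost([p[2],p[3],p[4],p[5]],"scene")
E
python3 fitd.py 0
python3 - <<'E'
from dial import *
np.set_printoptions(precision=4,suppress=True)
for n in("top","scene"):
    r=bot.trace("tin",n)
    m=r[0]["pixels"];ys,xs=np.nonzero(m);print(n,r[0]["uv"],xs.min(),xs.max(),ys.min(),ys.max())
    X=atz(n,r[0]["uv"],.045);print(R.T@(X-t))
print("tin tri",)
X,res=tri([("top",c2("top",269,392)),("scene",c2("scene",391,228))]);print(X,res,R.T@(X-t))
# white patch of dial bar top
for uv in((380,405),(300,420),(335,412)):
    u=(uv[0]+.5)/14-.5+240;v=(uv[1]+.5)/14-.5+145
    print("patch",pan((u,v),"top",.045),pan((u,v),"top",.008))
E
```

```text
top 0.2 [0.0937 0.0462 0.2539 1.6168] 38.30719361315713
top 0.30000000000000004 [0.0937 0.0462 0.356  1.6171] 38.014685977878045
top 0.4000000000000001 [0.0937 0.0463 0.4523 1.6172] 37.88677753531742
top [255.1, 208.1] 247 260 198 218
[-0.1347  0.0893  0.045 ]
scene [257.3, 186.6] 250 266 174 197
[-0.1179  0.0884  0.045 ]
tin tri
[0.4783 0.0643 0.0305] [np.float64(0.001663086295296058), np.float64(0.00166308629529604)] [-0.1323  0.0946  0.0305]
patch [0.0945 0.0483] [0.0801 0.0479]
patch [0.0896 0.0697] [0.0751 0.0698]
patch [0.0922 0.0603] [0.0777 0.0602]Traceback (most recent call last):
  File "fitd.py", line 16, in <module>
    r=minimize(cost,[.0925,.044,q,1.6],args=(n,),method="Nelder-Mead",options=dict(initial_simplex=np.array([[.0925,.044,q,1.6],[.0955,.044,q,1.6],[.0925,.047,q,1.6],[.0925,.044,q+.15,1.6],[.0925,.044,q,1.75]]),xatol=1e-4,fatol=1e-3))
    res = _minimize_neldermead(fun, x0, args, callback, bounds=bounds,
                               **options)
    fxc = func(xc)
    fx = function(np.copy(x), *(wrapper_args + args))
  File "fitd.py", line 9, in cost
    m=render(n,p[0],p[1],p[2],p[3],W[n]);g=target(n,arr[n],W[n]);A=np.c_[m.ravel(),np.ones(m.size)]
  File "rend.py", line 12, in render
    fill(np.r_[poly(n,s0,y0,pts,0),poly(n,s0,y0,pts,.006)],.25)
                                   ~~~~^^^^^^^^^^^^^^^^^^
  File "rend.py", line 4, in poly
    return proj(n,np.array([pw(s0+a,y0+b,out) for a,b in pts]))
  File "h.py", line 6, in proj
    p=cam(n); P=np.atleast_2d(P); E=np.array(p["extrinsics"]); c=P@E[:3,:3].T+E[:3,3]
  File "h.py", line 4, in cam
    p=bot.camera_params(n); return p
ValueError: time passes only in moves, steps and waits
```

```bash
python3 - <<'E'
from bench import bot
import pickle
pickle.dump({n:bot.camera_params(n) for n in("top","scene")},open("cams.pkl","wb"))
print(bot.get_obs()["time"])
E
python3 - <<'E'
s=open("h.py").read()
s=s.replace('    p=bot.camera_params(n); return p','    return CAMS[n]').replace('from bench import bot','from bench import bot\nimport pickle\nCAMS=pickle.load(open("cams.pkl","rb"))')
open("h.py","w").write(s)
E
sed -i 's/np.arange(.2,.*,.1)/np.arange(.2,float(sys.argv[2]) if len(sys.argv)>2 else 1.0,.2)/' fitd.py
time python3 fitd.py 0
```

```text
1.0
top 0.2 [0.0937 0.0462 0.2539 1.6168] 38.30719361315713
top 0.4 [0.0937 0.0463 0.4523 1.6172] 37.88677753531742
top 0.6000000000000001 [0.0937 0.0463 0.6454 1.6179] 37.864287078747445
top 0.8 [0.0937 0.0463 0.7137 1.6179] 37.864287078747445
scene 0.2 [ 0.0886  0.0427 -0.0554  1.6213] 48.81732956770282
scene 0.4 [0.089  0.0433 0.5109 1.6208] 60.26696147495495
scene 0.6000000000000001 [0.0891 0.0431 0.7915 1.6259] 54.36742023547894
scene 0.8 [0.0891 0.0431 0.8148 1.625 ] 54.66188629394931
real	0m6.816s
user	0m7.296s
sys	0m0.133s
```

```bash
cat > mv.py <<'E'
from dial import *
from scipy.spatial.transform import Rotation as Ro
np.set_printoptions(precision=4,suppress=True)
def goal(Rr,pr):
    o=bot.get_obs();G=R@Rr;p=R@np.array(pr)+t
    rv=Ro.from_matrix(G@o["eef_rot"].T).as_rotvec()
    print("t",o["time"],"rv",rv,"deg",np.degrees(np.linalg.norm(rv)),"shift",p-o["eef_pos"],"world",p)
def push(tilt):
    a=np.radians(tilt);c,s=np.cos(a),np.sin(a);return np.array([[c,s,0],[0,0,1],[s,-c,0]])
E
python3 - <<'E'
from mv import *
print(s3)
goal(push(12),[-.135,.149,.16]);goal(push(12),[-.135,.149,.032])
print("push dir world",R@[0,-1,0], "mark",R@[-.135,-.06,.034]+t)
E
```

```text
[ 0.6133 -0.0265  0.0279]
t 1.0 rv [ 0.1186 -0.1853 -1.079 ] deg 63.095008721507675 shift [ 0.1857 -0.4638 -0.0265] world [0.4742 0.1187 0.16  ]
t 1.0 rv [ 0.1186 -0.1853 -1.079 ] deg 63.095008721507675 shift [ 0.1857 -0.4638 -0.1545] world [0.4742 0.1187 0.032 ]
push dir world [ 0.0278 -0.9996  0.    ] mark [ 0.48   -0.0902  0.034 ]
```

Request:
{"fn": "step_arm", "kwargs": {
  "rows": [
    [[0.015,-0.023,-0.135],[0.02,-0.05,0.0],43],
    [[0.03,-0.046,-0.27],[0.04,-0.095,0.0],43],
    [[0.045,-0.07,-0.405],[0.06,-0.14,0.0],43],
    [[0.06,-0.093,-0.54],[0.08,-0.185,0.0],43],
    [[0.075,-0.116,-0.675],[0.1,-0.23,0.0],43],
    [[0.09,-0.14,-0.81],[0.12,-0.275,0.0],43],
    [[0.104,-0.162,-0.945],[0.135,-0.32,0.0],43],
    [[0.1186,-0.1853,-1.079],[0.15,-0.365,0.0],43],
    [[0.1186,-0.1853,-1.079],[0.168,-0.415,-0.015],43],
    [[0.1186,-0.1853,-1.079],[0.1857,-0.4638,-0.0265],43],
    [[0.1186,-0.1853,-1.079],[0.1857,-0.4638,-0.0265],43],
    [[0.1186,-0.1853,-1.079],[0.1857,-0.4638,-0.0265],43]
  ]
}}

```text
time: 2.2
eef_pos: [0.4743, 0.1176, 0.1598]
eef_rot: [[0.978, 0.207, -0.025], [0.024, 0.005, 1.0], [0.207, -0.978, 0.0]]
ft_force: [0.2, -0.4, 0.5]
grip_width: 0.0407
```

```bash
python3 - <<'E'
from mv import *
print(bot.get_obs()["grip_width"],bot.get_obs()["qpos"])
goal(push(12),[-.135,.149,.16]);goal(push(12),[-.135,.149,.032])
E
```

```text
0.04066519647607564 [ 0.0081 -0.2729  2.1325  0.0042  1.0732 -0.018 ]
t 2.2 rv [-0.0003 -0.0006  0.0033] deg 0.19242234804447134 shift [-0.0001  0.0011  0.0002] world [0.4742 0.1187 0.16  ]
t 2.2 rv [-0.0003 -0.0006  0.0033] deg 0.19242234804447134 shift [-0.0001  0.0011 -0.1278] world [0.4742 0.1187 0.032 ]
```

Descend, check alignment in the picture, then push.

Request:
{"fn": "step_arm", "kwargs": {
  "rows": [
    [[0,0,0.003],[0,0.003,-0.045],43],
    [[0,0,0.003],[0,0.003,-0.09],43],
    [[0,0,0.003],[0,0.003,-0.128],43],
    [[0,0,0.003],[0,0.003,-0.128],43]
  ]
}}

```text
time: 2.6
eef_pos: [0.469, 0.1222, 0.0267]
eef_rot: [[0.98, 0.196, -0.03], [0.029, 0.007, 1.0], [0.196, -0.981, 0.001]]
ft_force: [-1.1, 0.0, -0.4]
grip_width: 0.0405
```

```bash
python3 - <<'E'
from mv import *
for n,(u,v,w,h) in (("top",(190,140,140,110)),("scene",(180,140,140,110))):
    im=bot.snapshot(n);np.save(n+"1.npy",im);save(np.clip(im[v:v+h,u:u+w]*1.6,0,255).astype(np.uint8),n+"1.png",5)
print(bot.get_obs()["eef_pos"],R.T@(bot.get_obs()["eef_pos"]-t))
E
```

```text
[0.4744 0.1219 0.0325] [-0.1347  0.1522  0.0325]
```

View pics/top1.png

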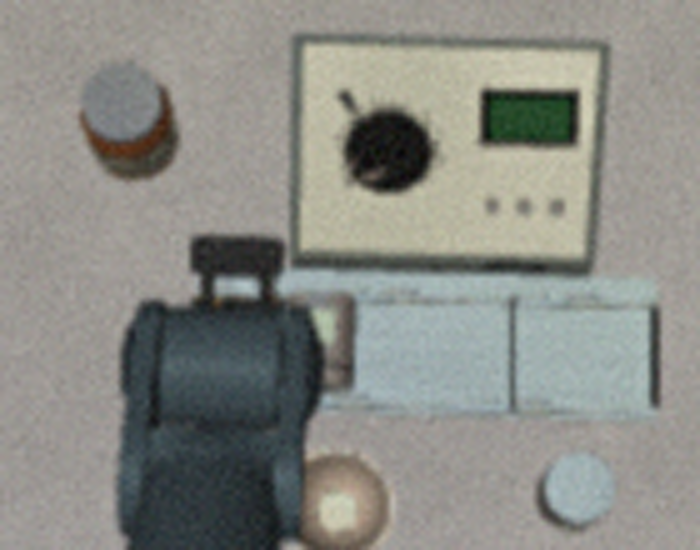

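View pics/scene1.png

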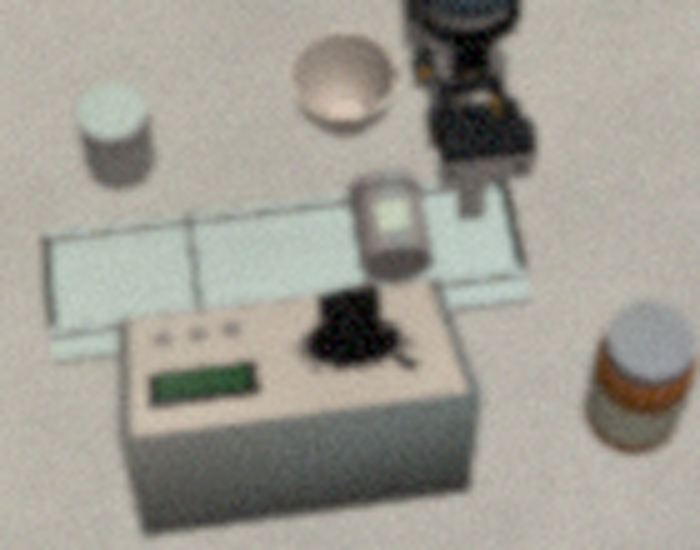

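Request:
{"fn": "step_arm", "kwargs": {
  "rows": [
    [[0,0,0],[0,-0.006,0],43],
    [[0,0,0],[0,-0.014,0],43],
    [[0,0,0],[0.001,-0.023,0],43],
    [[0,0,0],[0.001,-0.033,0],43],
    [[0,0,0],[0.001,-0.043,0],43],
    [[0,0,0],[0.0015,-0.053,0],43],
    [[0,0,0],[0.002,-0.063,0],43],
    [[0,0,0],[0.002,-0.073,0],43],
    [[0,0,0],[0.002,-0.083,0],43],
    [[0,0,0],[0.003,-0.092,0],43],
    [[0,0,0],[0.003,-0.1,0],43],
    [[0,0,0],[0.003,-0.105,0],43]
  ]
}}

```text
time: 3.9
eef_pos: [0.4845, 0.0165, 0.0444]
eef_rot: [[0.976, 0.216, -0.03], [0.029, 0.009, 1.0], [0.217, -0.976, 0.002]]
ft_force: [-33.3, 11.8, 87.0]
grip_width: 0.0403
```

```bash
cat > look.py <<'E'
from mv import *
import sys
tag=sys.argv[1]
for n,(u,v,w,h) in (("top",(200,130,140,110)),("scene",(180,140,140,110))):
    im=bot.snapshot(n);np.save(n+tag+".npy",im);save(np.clip(im[v:v+h,u:u+w]*1.6,0,255).astype(np.uint8),n+tag+".png",5)
o=bot.get_obs()
print(o["time"],o["eef_pos"],R.T@(o["eef_pos"]-t),o["ft_force"],o["grip_width"],o["qpos"])
E
python3 look.py 2
```

```text
4.0 [0.4901 0.0147 0.0461] [-0.1219  0.0446  0.0461] [-0.6868 10.3459 52.8213] 0.040389505990275285 [-0.239  -0.1064  2.2278  0.0831  0.7948 -0.3181]
```

View pics/scene2.png

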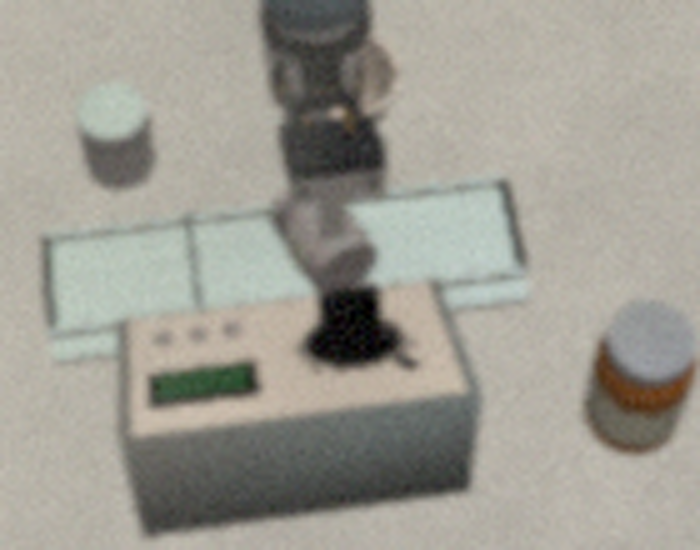

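View pics/top2.png

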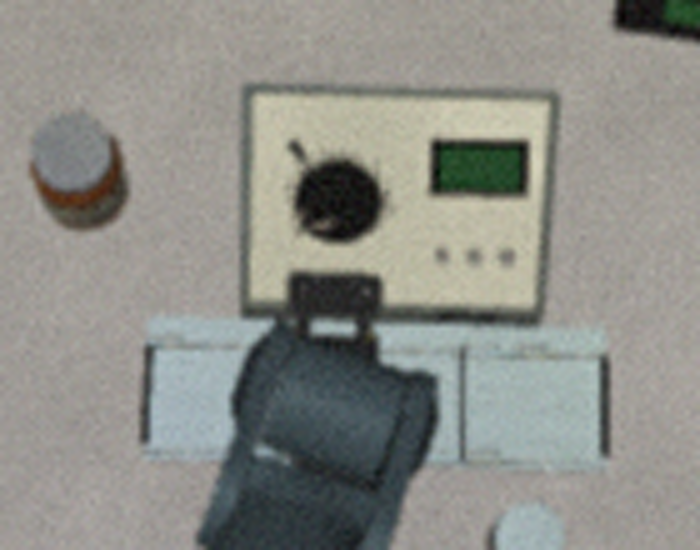

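Request:
{"fn": "step_arm", "kwargs": {
  "rows": [
    [[0,0,0],[0,0.01,0.002],43],
    [[0,0,0],[-0.004,0.025,0.003],43],
    [[0,0,0],[-0.01,0.04,0.01],43],
    [[0,0,0],[-0.01,0.055,0.04],43],
    [[0,0,0],[-0.01,0.07,0.08],43],
    [[0,0,0],[-0.01,0.1,0.11],43],
    [[0,0,0],[-0.01,0.14,0.12],43],
    [[0,0,0],[-0.01,0.16,0.12],43]
  ]
}}

```text
time: 4.8
eef_pos: [0.4815, 0.1761, 0.169]
eef_rot: [[0.971, 0.237, -0.028], [0.028, 0.005, 1.0], [0.237, -0.971, -0.002]]
ft_force: [0.0, 0.1, -0.6]
grip_width: 0.0405
```

```bash
python3 look.py 3
```

```text
4.9 [0.4801 0.1758 0.1664] [-0.1275  0.2059  0.1664] [-0.6998 -0.229   0.0237] 0.04023730374224955 [ 0.1463 -0.2284  2.0875 -0.0336  1.0495  0.1289]
```

View pics/scene3.png

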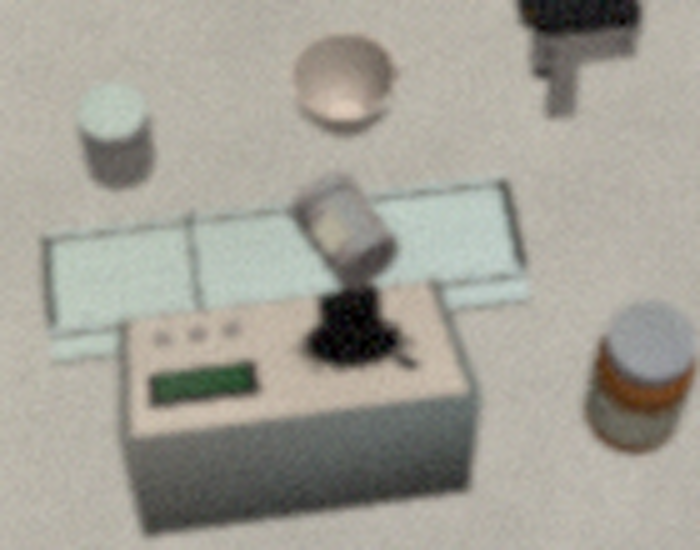

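View pics/top3.png

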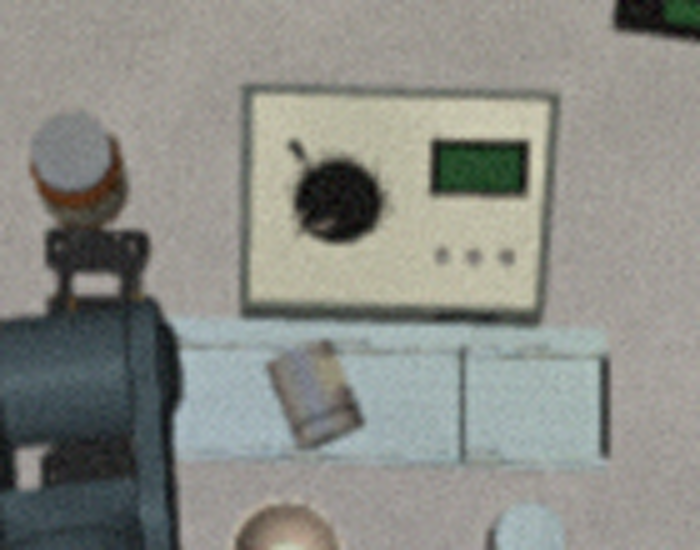

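```bash
cat >> mv.py <<'E'
def sq(tilt=0):  # jaw x along reader -y, fingers down
    return np.array([[0,0,1],[-1,0,0],[0,-1,0]]).astype(float)
E
python3 - <<'E'
from mv import *
G=sq();print(np.cross(G[:,0],G[:,1]),G[:,2])
X,res=tri([("top",c2("top",315,395)),("scene",c2("scene",345,228))]);x=R.T@(X-t);print(X,res,x)
for z in(.034,.04):
    print(R.T@(atz("top",c2("top",315,395),z)-t),R.T@(atz("scene",c2("scene",345,228),z)-t))
E
```

```text
[1. 0. 0.] [1. 0. 0.]
[0.4772 0.0282 0.0356] [np.float64(0.0013193087891480101), np.float64(0.0013193087891480023)] [-0.1345  0.0585  0.0356]
[-0.1341  0.0598  0.034 ] [-0.1356  0.0573  0.034 ]
[-0.1351  0.0598  0.04  ] [-0.132   0.0568  0.04  ]
```

```bash
python3 - <<'E'
from mv import *
goal(sq(),[-.135,.0585,.15]);goal(sq(),[-.135,.0585,.026])
E
```

```text
t 4.9 rv [ 0.181   0.1882 -1.5657] deg 90.94808808522843 shift [-0.0034 -0.1475 -0.0164] world [0.4767 0.0282 0.15  ]
t 4.9 rv [ 0.181   0.1882 -1.5657] deg 90.94808808522843 shift [-0.0034 -0.1475 -0.1404] world [0.4767 0.0282 0.026 ]
```

Request:
{"fn": "step_arm", "kwargs": {
  "rows": [
    [[0.016,0.017,-0.14],[0,-0.013,0],100],
    [[0.032,0.034,-0.28],[0,-0.026,0],100],
    [[0.049,0.051,-0.42],[0,-0.04,0],100],
    [[0.065,0.067,-0.56],[0,-0.053,0],100],
    [[0.081,0.084,-0.7],[0,-0.066,0],100],
    [[0.097,0.101,-0.84],[0,-0.08,0],100],
    [[0.113,0.118,-0.98],[0,-0.093,0],100],
    [[0.13,0.135,-1.12],[-0.001,-0.106,0],100],
    [[0.146,0.151,-1.26],[-0.002,-0.12,-0.005],100],
    [[0.162,0.168,-1.4],[-0.003,-0.134,-0.01],100],
    [[0.181,0.188,-1.566],[-0.0034,-0.1475,-0.0164],100],
    [[0.181,0.188,-1.566],[-0.0034,-0.1475,-0.0164],100]
  ]
}}

```text
time: 6.1
eef_pos: [0.4757, 0.0257, 0.1486]
eef_rot: [[0.023, -0.003, 1.0], [-1.0, 0.0, 0.023], [-0.0, -1.0, -0.003]]
ft_force: [-0.4, -0.5, 0.1]
grip_width: 0.0939
```

```bash
python3 - <<'E'
from mv import *
goal(sq(),[-.135,.0585,.15]);goal(sq(),[-.135,.0585,.026]);print(bot.get_obs()["grip_width"],bot.get_obs()["qpos"])
E
```

```text
t 6.1 rv [-0.0002 -0.0031  0.005 ] deg 0.3381473997109026 shift [0.001  0.0025 0.0014] world [0.4767 0.0282 0.15  ]
t 6.1 rv [-0.0002 -0.0031  0.005 ] deg 0.3381473997109026 shift [ 0.001   0.0025 -0.1226] world [0.4767 0.0282 0.026 ]
0.09388954340808535 [-0.1845 -0.1318  2.0232 -0.0004  1.2533  1.3636]
```

Request:
{"fn": "step_arm", "kwargs": {
  "rows": [
    [[0,-0.003,0.005],[0.001,0.0025,-0.03],100],
    [[0,-0.003,0.005],[0.001,0.0025,-0.06],100],
    [[0,-0.003,0.005],[0.001,0.0025,-0.085],100],
    [[0,-0.003,0.005],[0.001,0.0025,-0.105],100],
    [[0,-0.003,0.005],[0.001,0.0025,-0.116],100],
    [[0,-0.003,0.005],[0.001,0.0025,-0.1225],100],
    [[0,-0.003,0.005],[0.001,0.0025,-0.1225],100]
  ]
}}

```text
time: 6.8
eef_pos: [0.4764, 0.0281, 0.0258]
eef_rot: [[0.029, -0.001, 1.0], [-1.0, 0.0, 0.029], [-0.0, -1.0, -0.001]]
ft_force: [-0.0, -0.8, 0.7]
grip_width: 0.0943
```

```bash
python3 look.py 4
```

```text
6.9 [0.4775 0.028  0.027 ] [-0.1342  0.0583  0.027 ] [ 0.0951 -0.054   0.7193] 0.09394335320732664 [-0.1791  0.0582  2.0914  0.0002  0.9903  1.3632]
```

View pics/scene4.png

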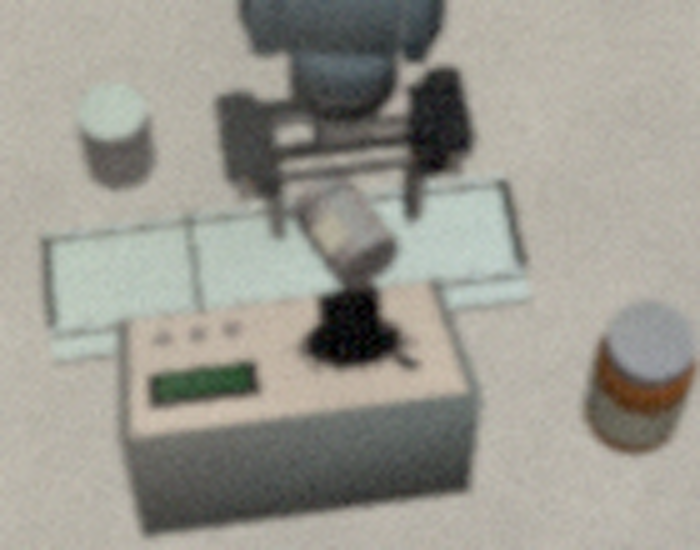

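Request:
{"fn": "step_arm", "kwargs": {
  "rows": [
    [[0,0,0],[0,0,-0.001],80],
    [[0,0,0],[0,0,-0.001],68],
    [[0,0,0],[0,0,-0.001],60],
    [[0,0,0],[0,0,-0.001],50],
    [[0,0,0],[0,0,-0.001],50],
    [[0,0,0],[0,0,-0.001],50]
  ],
  "grip_force": 8
}}

```text
time: 7.5
eef_pos: [0.478, 0.0279, 0.0265]
eef_rot: [[0.028, 0.003, 1.0], [-1.0, -0.0, 0.028], [0.0, -1.0, 0.003]]
ft_force: [0.1, 0.4, 2.9]
grip_width: 0.0553
```

```bash
python3 look.py 5
```

```text
7.6 [0.478  0.0279 0.0264] [-0.1337  0.0582  0.0264] [0.4    0.227  3.7655] 0.05524545186497621 [-0.1791  0.0598  2.091   0.0002  0.9882  1.3631]
```

View pics/scene5.png

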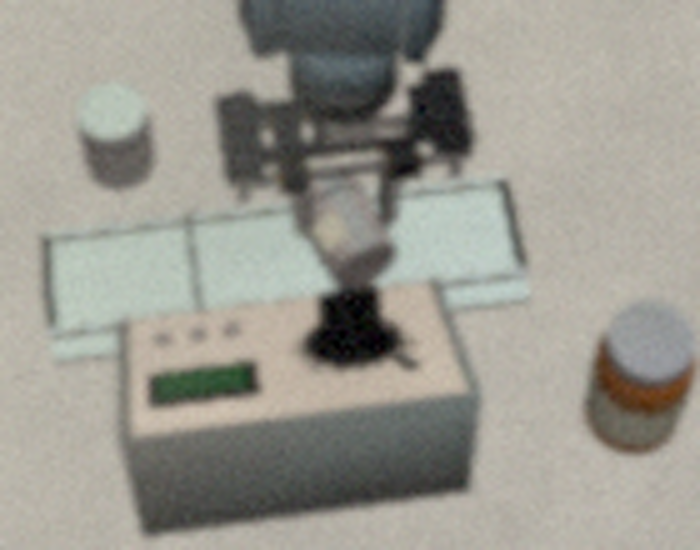

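```bash
cat > tinfit.py <<'E'
from mv import *
def tinpts(x,y,z,yaw,tilt=0):
    G=Ro.from_euler("zy",[yaw,tilt]).as_matrix()
    P=[]
    for e in(-.036,.036):
        P.append(np.array([R@(np.array([x,y,z])+G@np.array([e,.028*np.cos(a),.028*np.sin(a)]))+t for a in np.linspace(0,6.283,40)]))
    return P
def over(n,tag,name,*a):
    (u,v,w,h)=(200,130,140,110) if n=="top" else (180,140,140,110)
    im=np.load(n+tag+".npy");c=cv2.resize(np.clip(im[v:v+h,u:u+w]*1.6,0,255).astype(np.uint8),None,fx=5,fy=5,interpolation=cv2.INTER_CUBIC)
    for k,P in enumerate(tinpts(*a)):
        q=(proj(n,P)-[u,v]+.5)*5-.5
        cv2.polylines(c,[np.round(q).astype(np.int32)],True,(255,0,0) if k==0 else (0,0,255),1)
    cv2.imwrite("pics/"+name,c[:,:,::-1])
E
python3 - <<'E'
from tinfit import *
over("scene","5","o5.png",-.134,.0582,.034,0)
E
```

```text
(no output)
```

View pics/o5.png

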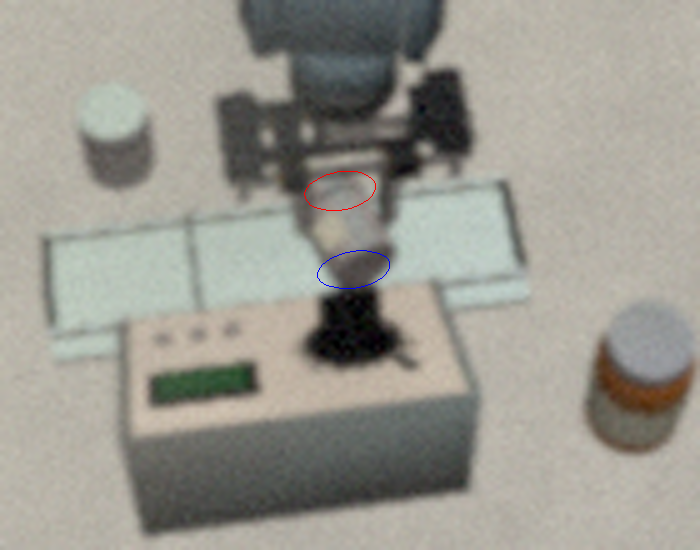

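Request:
{"fn": "step_arm", "kwargs": {
  "rows": [
    [[0,0,0],[0,0,0],65],
    [[0,0,0],[0,-0.003,0],65],
    [[0,0,0],[0,-0.007,0],65],
    [[0,0,0],[0.0003,-0.013,0],65],
    [[0,0,0],[0.0005,-0.02,0],65],
    [[0,0,0],[0.0007,-0.027,0],65],
    [[0,0,0],[0.0009,-0.034,0],65],
    [[0,0,0],[0.0011,-0.041,0],65],
    [[0,0,0],[0.0013,-0.047,0],65],
    [[0,0,0],[0.0014,-0.051,0],65],
    [[0,0,0],[0.0015,-0.054,0],65],
    [[0,0,0],[0.0015,-0.055,0],65]
  ]
}}

```text
time: 8.8
eef_pos: [0.4795, -0.0274, 0.0264]
eef_rot: [[0.028, 0.003, 1.0], [-1.0, -0.0, 0.028], [0.001, -1.0, 0.003]]
ft_force: [0.1, 0.5, 1.2]
grip_width: 0.0607
```

```bash
python3 look.py 6; python3 - <<'E'
from tinfit import *
o=bot.get_obs();p=R.T@(o["eef_pos"]-t)
over("scene","6","o6.png",p[0],p[1],.034,0)
E
```

```text
8.9 [ 0.4795 -0.0272  0.0264] [-0.1338  0.003   0.0264] [-0.8081 -0.0328  0.1547] 0.06108045593285746 [-0.2935  0.0632  2.0875  0.0003  0.9883  1.2487]
```

View pics/o6.png

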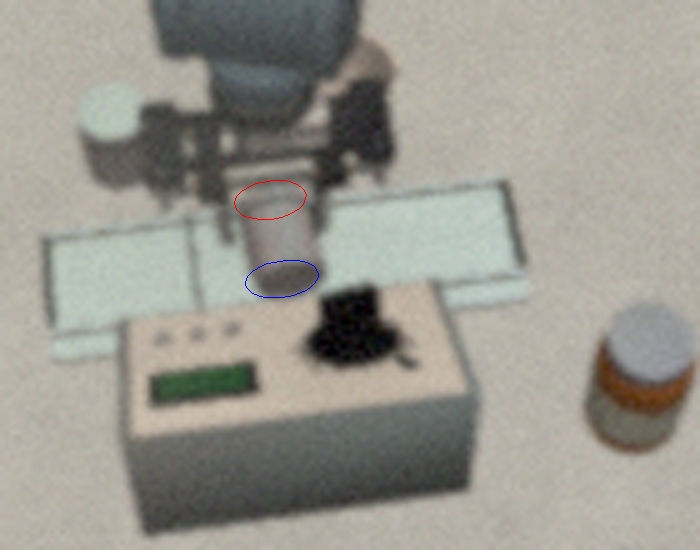

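Request:
{"fn": "step_arm", "kwargs": {
  "rows": [
    [[0,0,0],[0,-0.003,0],65],
    [[0,0,0],[0,-0.009,0],65],
    [[0,0,0],[0.0003,-0.016,0],65],
    [[0,0,0],[0.0006,-0.023,0],65],
    [[0,0,0],[0.0008,-0.03,0],65],
    [[0,0,0],[0.001,-0.037,0],65],
    [[0,0,0],[0.0012,-0.044,0],65],
    [[0,0,0],[0.0014,-0.051,0],65],
    [[0,0,0],[0.0016,-0.057,0],65],
    [[0,0,0],[0.0018,-0.061,0],65],
    [[0,0,0],[0.0018,-0.063,0],65],
    [[0,0,0],[0.0018,-0.063,0],65]
  ]
}}

```text
time: 10.1
eef_pos: [0.4812, -0.0905, 0.0263]
eef_rot: [[0.028, 0.002, 1.0], [-1.0, -0.001, 0.028], [0.001, -1.0, 0.002]]
ft_force: [-0.5, -0.3, 0.2]
grip_width: 0.0611
```

Request:
{"fn": "step_arm", "kwargs": {
  "rows": [
    [[0,0,0],[0,0,0],61],
    [[0,0,0],[0,0,0],58],
    [[0,0,0],[0,0,0],54],
    [[0,0,0],[0,0,0],54],
    [[0,0,0],[0,0,0],64],
    [[0,0,0],[0,0,0],75]
  ],
  "grip_force": 5
}}

```text
time: 10.7
eef_pos: [0.4812, -0.0906, 0.0262]
eef_rot: [[0.028, 0.002, 1.0], [-1.0, -0.001, 0.028], [0.001, -1.0, 0.002]]
ft_force: [-0.4, 0.8, -0.3]
grip_width: 0.0634
```

```bash
python3 look.py 7; python3 - <<'E'
from tinfit import *
o=bot.get_obs();p=R.T@(o["eef_pos"]-t)
over("scene","7","o7.png",p[0],p[1],.034,0)
E
```

```text
10.8 [ 0.4811 -0.0905  0.0262] [-0.1338 -0.0603  0.0262] [-0.6423  0.4509  0.2566] 0.06929754538346924 [-0.4182  0.0852  2.0643  0.0002  0.9896  1.1242]
```

View pics/o7.png

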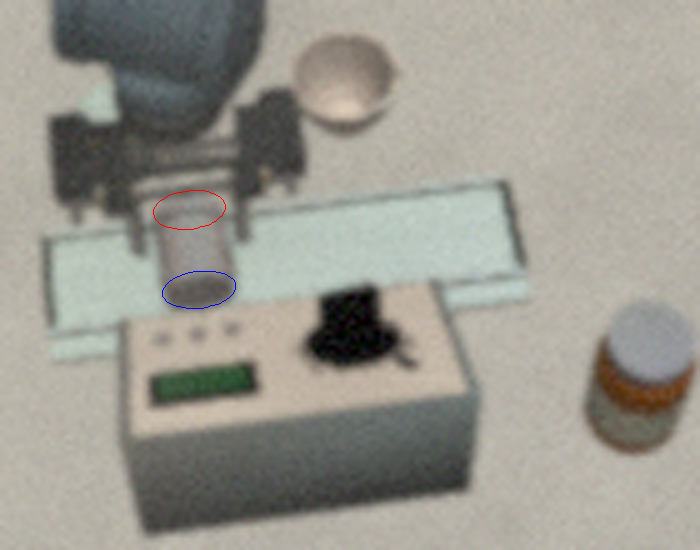

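Request:
{"fn": "step_arm", "kwargs": {
  "rows": [
    [[0,0,0],[0,0,0.0],85],
    [[0,0,0],[0,0,0.005],85],
    [[0,0,0],[0,0,0.02],85],
    [[0,0,0],[0,0,0.045],85],
    [[0,0,0],[0,0,0.08],85],
    [[0,0,0],[0,0.02,0.12],85],
    [[0,0,0],[0,0.06,0.16],85],
    [[0,0,0],[-0.01,0.1,0.2],85],
    [[0,0,0],[-0.03,0.14,0.23],85],
    [[0,0,0],[-0.05,0.18,0.24],70],
    [[0,0,0],[-0.05,0.2,0.24],50],
    [[0,0,0],[-0.05,0.2,0.24],43]
  ]
}}

```text
time: 12.0
eef_pos: [0.4308, 0.1121, 0.268]
eef_rot: [[0.033, 0.006, 0.999], [-0.999, -0.0, 0.033], [0.0, -1.0, 0.006]]
ft_force: [-0.4, -0.2, -0.9]
grip_width: 0.0595
```

```bash
python3 look.py 8; python3 - <<'E'
from tinfit import *
over("scene","8","o8s.png",-.135,-.06,.034,0)
over("top","8","o8t.png",-.135,-.06,.034,0)
E
```

```text
12.1 [0.431  0.1096 0.2664] [-0.1784  0.1411  0.2664] [-0.4574 -0.7616  0.4083] 0.051307840742933916 [-0.0061 -0.3229  1.9643 -0.0013  1.4973  1.5351]
```

View pics/o8s.png

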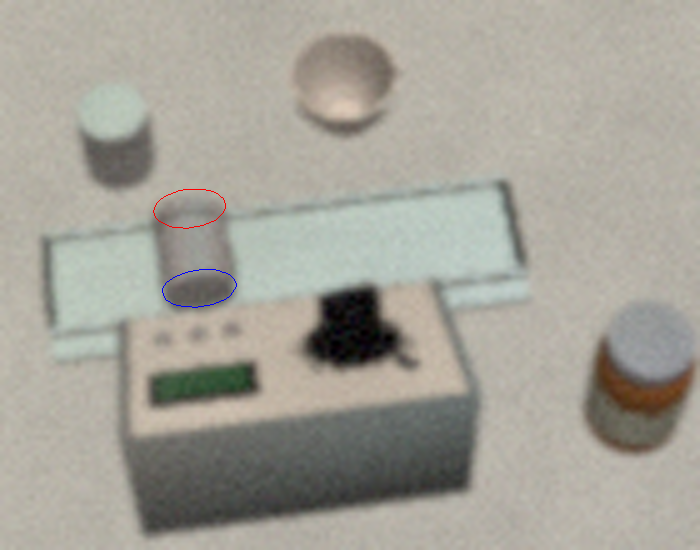

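View pics/o8t.png

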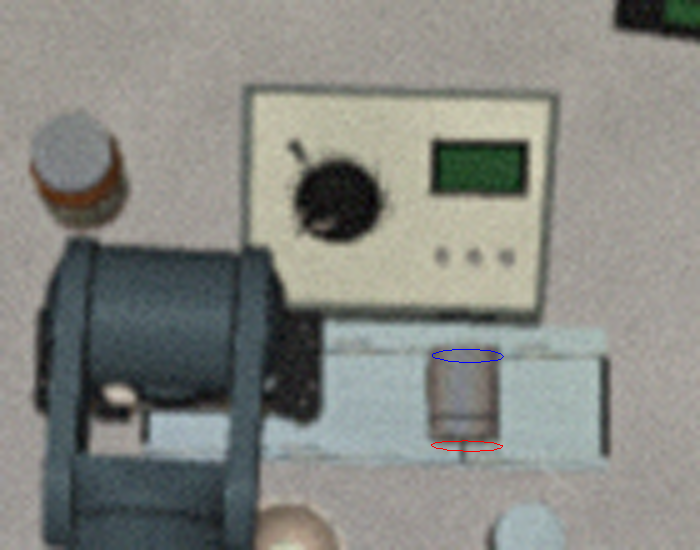

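```bash
cat >> mv.py <<'E'
S0,Y0=.0915,.0447
def dg(q):
    a=2.3-q-np.pi/2;x=U*np.cos(a)+np.array([0,1,0])*np.sin(a);y=-N;return np.c_[x,y,np.cross(x,y)]
def dp(out): return np.array([-.07,Y0,.055])+U*S0+N*out
E
python3 - <<'E'
from mv import *
goal(dg(.5),dp(.118))
goal(dg(.5),dp(.028))
E
```

```text
t 12.1 rv [-0.5362 -0.4469  1.7345] deg 107.12477811845605 shift [ 0.1183 -0.0932 -0.0623] world [0.5493 0.0164 0.2041]
t 12.1 rv [-0.5362 -0.4469  1.7345] deg 107.12477811845605 shift [ 0.1699 -0.0917 -0.136 ] world [0.6009 0.0179 0.1304]
```

Request:
{"fn": "step_arm", "kwargs": {
  "rows": [
    [[-0.041,-0.034,0.133],[0,0,0],43],
    [[-0.082,-0.069,0.267],[0,0,0],43],
    [[-0.124,-0.103,0.4],[0,0,0],43],
    [[-0.165,-0.138,0.534],[0.01,-0.01,0],43],
    [[-0.206,-0.172,0.667],[0.02,-0.02,0],43],
    [[-0.247,-0.206,0.8],[0.03,-0.03,0],43],
    [[-0.289,-0.241,0.934],[0.04,-0.04,0],43],
    [[-0.33,-0.275,1.067],[0.05,-0.05,0],43],
    [[-0.371,-0.309,1.2],[0.06,-0.06,-0.01],43],
    [[-0.412,-0.344,1.334],[0.075,-0.07,-0.02],43],
    [[-0.454,-0.378,1.467],[0.09,-0.08,-0.03],43],
    [[-0.495,-0.413,1.6],[0.1,-0.085,-0.04],43]
  ]
}}

```text
time: 13.3
eef_pos: [0.5306, 0.0227, 0.2258]
eef_rot: [[0.836, 0.542, -0.079], [0.112, -0.028, 0.993], [0.537, -0.84, -0.084]]
ft_force: [0.3, -0.3, -0.1]
grip_width: 0.0404
```

```bash
python3 - <<'E'
from mv import *
goal(dg(.5),dp(.118))
goal(dg(.5),dp(.028));print(bot.get_obs()["qpos"])
E
```

```text
t 13.3 rv [-0.0422 -0.0364  0.1406] deg 8.665973516198964 shift [ 0.0187 -0.0063 -0.0217] world [0.5493 0.0164 0.2041]
t 13.3 rv [-0.0422 -0.0364  0.1406] deg 8.665973516198964 shift [ 0.0703 -0.0049 -0.0954] world [0.6009 0.0179 0.1304]
[-0.2256 -0.4836  2.2367  0.1289  0.8256 -0.3894]
```

Request:
{"fn": "step_arm", "kwargs": {
  "rows": [
    [[-0.042,-0.036,0.14],[0.019,-0.006,-0.022],43],
    [[-0.042,-0.036,0.14],[0.019,-0.006,-0.022],43],
    [[-0.042,-0.036,0.14],[0.03,-0.006,-0.038],43],
    [[-0.042,-0.036,0.14],[0.041,-0.0055,-0.053],43],
    [[-0.042,-0.036,0.14],[0.05,-0.005,-0.066],43],
    [[-0.042,-0.036,0.14],[0.058,-0.005,-0.078],43],
    [[-0.042,-0.036,0.14],[0.065,-0.005,-0.087],43],
    [[-0.042,-0.036,0.14],[0.069,-0.005,-0.093],43],
    [[-0.042,-0.036,0.14],[0.0703,-0.005,-0.0954],43],
    [[-0.042,-0.036,0.14],[0.0703,-0.005,-0.0954],43]
  ]
}}

```text
time: 14.3
eef_pos: [0.6007, 0.0171, 0.1298]
eef_rot: [[0.792, 0.572, -0.212], [0.248, 0.015, 0.969], [0.557, -0.82, -0.13]]
ft_force: [0.3, 0.3, -0.0]
grip_width: 0.0401
```

```bash
python3 look.py 9; python3 - <<'E'
from mv import *
goal(dg(.5),dp(.028))
E
```

```text
14.4 [0.601  0.0174 0.1308] [-0.0111  0.0442  0.1308] [-0.2487 -0.4858  0.0659] 0.04030476113495176 [-0.2354 -0.1559  2.1881  0.2964  0.534  -0.7027]
t 14.4 rv [0.     0.0001 0.001 ] deg 0.06031107353351703 shift [-0.0001  0.0005 -0.0003] world [0.6009 0.0179 0.1304]
```

View pics/scene9.png

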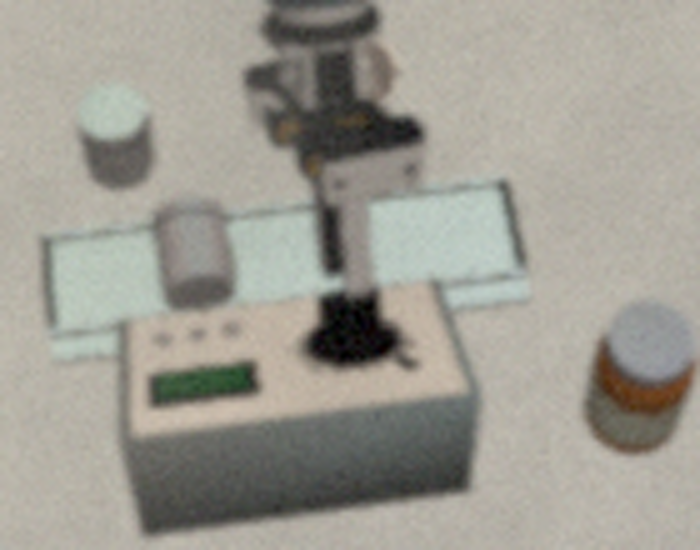

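View pics/top9.png

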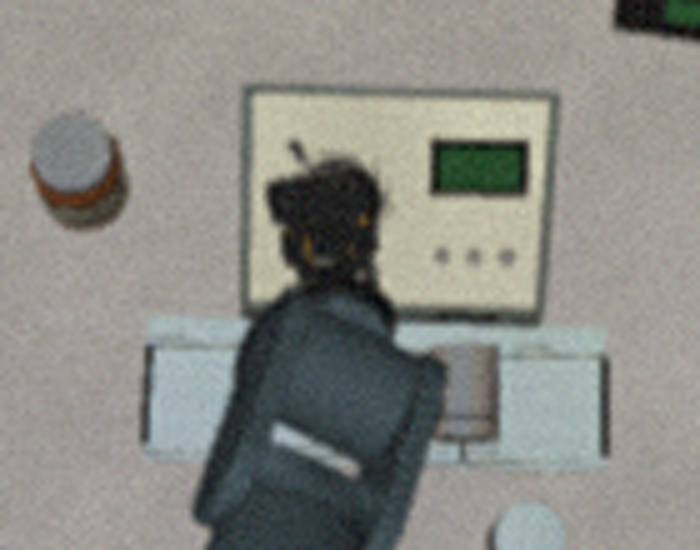

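```bash
python3 - <<'E'
from mv import *
o=bot.get_obs();E=o["eef_rot"];p=o["eef_pos"]
def px(n,X): 
    off=(200,130) if n=="top" else (180,140)
    return (proj(n,X)[0]-off+.5)*5-.5
for e in(-.026,.026):
    print("tip",px("scene",p+E@[e,.011,0]),px("top",p+E@[e,.011,0]))
for out in(0,.006,.045): print(out,px("scene",R@dp(out)+t),px("top",R@dp(out)+t))
E
```

```text
tip [340.3078 308.9583] [347.4    240.7199]
tip [365.6045 338.7929] [333.9809 178.3321]
0 [355.5103 345.2324] [340.0229 201.9143]
0.006 [354.7903 337.6603] [340.0301 204.6976]
0.045 [350.0443 287.7472] [340.0782 223.2282]
```

```bash
python3 - <<'E'
from mv import *
def px(n,X): 
    off=(200,130) if n=="top" else (180,140)
    return (proj(n,X)[0]-off+.5)*5-.5
E3=np.array([[0.971, 0.237, -0.028], [0.028, 0.005, 1.0], [0.237, -0.971, -0.002]])
for e in(-.026,.026): print("s3",px("scene",np.array([.4801,.1758,.1664])+E3@[e,.011,0]))
E4=np.array([[0.029, -0.001, 1.0], [-1.0, 0.0, 0.029], [-0.0, -1.0, -0.001]])
for e in(-.053,.053): print("s4",px("scene",np.array([.4775,.028,.027])+E4@[e,.011,0]))
im=np.load("scene9.npy")[185:220,235:270].astype(float)
save(np.clip(im*3,0,255).astype(np.uint8),"z9.png",20)
E
```

```text
s3 [542.252  103.9304]
s3 [557.744 151.524]
s4 [413.4892 232.7294]
s4 [279.2999 249.9349]
```

View pics/z9.png

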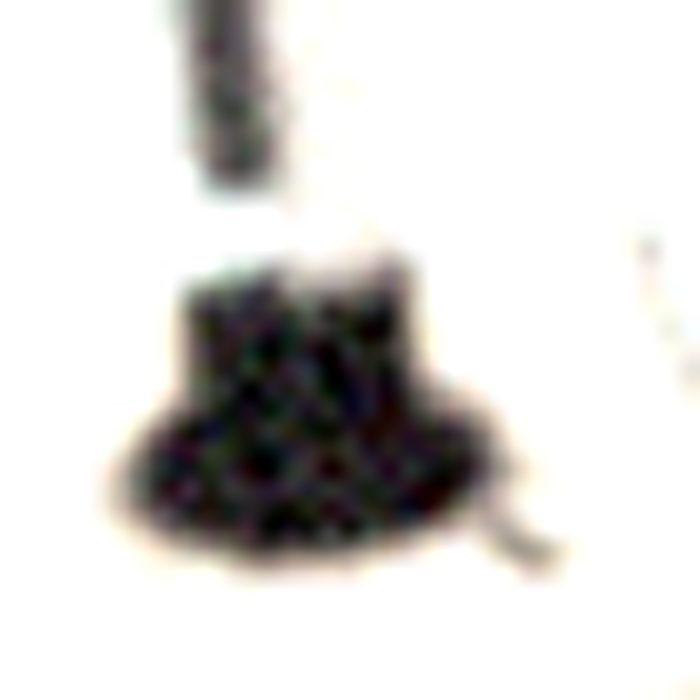

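```bash
python3 - <<'E'
from mv import *
P=[("0",np.array([.2884,.5825,.1865]),np.array([[ 0.4437, -0.    , -0.8962],[ 0.8962,  0.    ,  0.4437],[ 0.    , -1.    ,  0.    ]]),.094),
("8",np.array([.431,.1096,.2664]),np.array([[0.033, 0.006, 0.999], [-0.999, 0, 0.033], [0.0, -1.0, 0.006]]),.0513),
("3",np.array([.4801,.1758,.1664]),np.array([[0.971, 0.237, -0.028], [0.028, 0.005, 1.0], [0.237, -0.971, -0.002]]),.0403),
("9",bot.get_obs()["eef_pos"],bot.get_obs()["eef_rot"],.0403)]
out=[]
for tag,p,E,w in P:
    im=np.load("scene"+tag+".npy");c0=proj("scene",p)[0].astype(int)
    u,v=np.clip(c0[0]-40,0,432),np.clip(c0[1]-40,0,304)
    c=cv2.resize(np.clip(im[v:v+70,u:u+80]*1.8,0,255).astype(np.uint8),None,fx=5,fy=5,interpolation=cv2.INTER_CUBIC)
    def L(X): return tuple(int(k) for k in np.round((proj("scene",X)[0]-[u,v]+.5)*5-.5))
    for sg in(-1,1):
        for e,col in((w/2,(255,0,0)),(w/2+.0125,(0,255,0))):
            for zz in(-.008,.008):
                cv2.line(c,L(p+E@[sg*e,.011,zz]),L(p+E@[sg*e,-.03,zz]),col,1)
    cv2.circle(c,L(p),3,(255,255,0),1);out.append(c)
cv2.imwrite("pics/h.png",np.vstack([np.hstack(out[:2]),np.hstack(out[2:])])[:,:,::-1][:600,:800])
E
```

```text
(no output)
```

View pics/h.png

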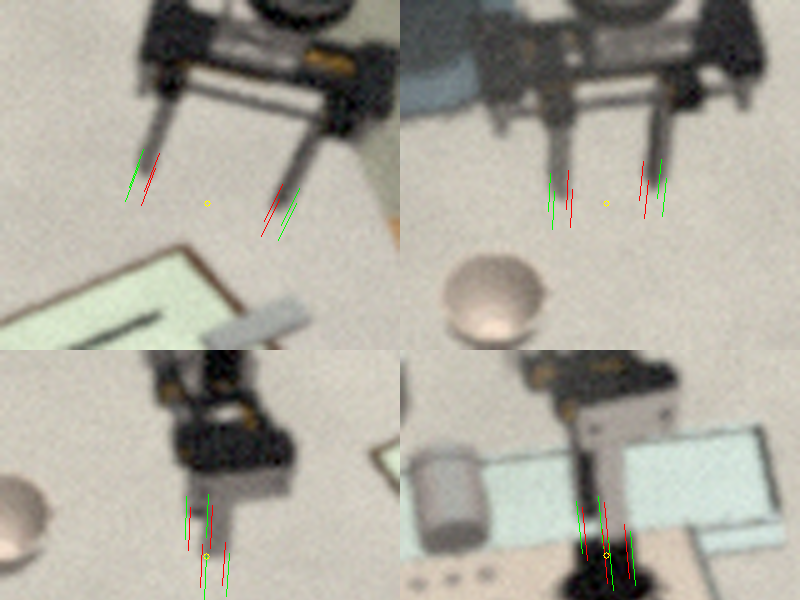

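Request:
{"fn": "step_arm", "kwargs": {
  "rows": [
    [[0,0,0],[0,0,0],30],
    [[0,0,0],[0,0,0],20],
    [[0,0,0],[0,0,0],10],
    [[0,0,0],[0,0,0],5],
    [[0,0,0],[0,0,0],5]
  ],
  "grip_force": 8
}}

```text
time: 14.9
eef_pos: [0.601, 0.0174, 0.1308]
eef_rot: [[0.791, 0.574, -0.212], [0.249, 0.015, 0.968], [0.559, -0.819, -0.13]]
ft_force: [-1.4, -0.4, 0.0]
grip_width: 0.0059
```

```bash
python3 look.py 10; python3 - <<'E'
from mv import *
o=bot.get_obs();print(o["moment"],o["eef_rot"]);goal(dg(.5),dp(.028))
im=np.load("scene10.npy")[180:225,225:280].astype(float)
save(np.clip(im*2.5,0,255).astype(np.uint8),"z10.png",12)
E
```

```text
15.0 [0.601  0.0174 0.1308] [-0.0111  0.0442  0.1308] [-0.5708 -0.4634 -0.3858] 0.004706664544356465 [-0.2353 -0.156   2.1881  0.2964  0.534  -0.7027]
[-0.0333  0.2688  0.0136] [[ 0.7913  0.5735 -0.2122]
 [ 0.2486  0.0154  0.9685]
 [ 0.5587 -0.8191 -0.1304]]
t 15.0 rv [0.     0.0001 0.001 ] deg 0.0569532115502914 shift [-0.0001  0.0005 -0.0004] world [0.6009 0.0179 0.1304]
```

View pics/z10.png

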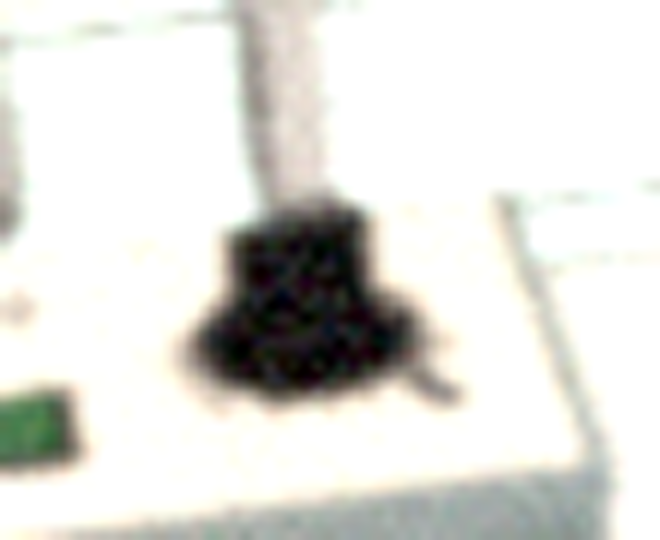

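Request:
{"fn": "step_arm", "kwargs": {
  "rows": [
    [[0,0,0],[0,0,0],30],
    [[0,0,0],[0,0,0],55],
    [[0,0,0],[0,0,0],55],
    [[0,0,0],[0,0,0],55],
    [[0,0,0],[0.002,0,-0.003],55],
    [[0,0,0],[0.005,0,-0.007],55],
    [[0,0,0],[0.008,0,-0.012],55],
    [[0,0,0],[0.011,0,-0.016],55],
    [[0,0,0],[0.013,0.0005,-0.019],55],
    [[0,0,0],[0.014,0.0005,-0.02],55],
    [[0,0,0],[0.014,0.0005,-0.02],55]
  ]
}}

```text
time: 16.1
eef_pos: [0.615, 0.0179, 0.1105]
eef_rot: [[0.792, 0.573, -0.212], [0.249, 0.016, 0.968], [0.558, -0.819, -0.13]]
ft_force: [0.1, 0.3, -0.1]
grip_width: 0.0518
```

```bash
python3 look.py 11; python3 - <<'E'
from mv import *
goal(dg(.5),dp(.004))
im=np.load("scene11.npy")[180:225,225:280].astype(float)
save(np.clip(im*2.5,0,255).astype(np.uint8),"z11.png",12)
E
```

```text
16.2 [0.615  0.0179 0.1109] [0.003  0.0443 0.1109] [ 0.2374 -0.2646  0.6832] 0.05202010409559895 [-0.2266 -0.0822  2.1643  0.3143  0.4838 -0.7185]
t 16.2 rv [0.0001 0.0003 0.001 ] deg 0.058856150140006766 shift [-0.0004  0.0003 -0.0001] world [0.6147 0.0182 0.1108]
```

View pics/z11.png

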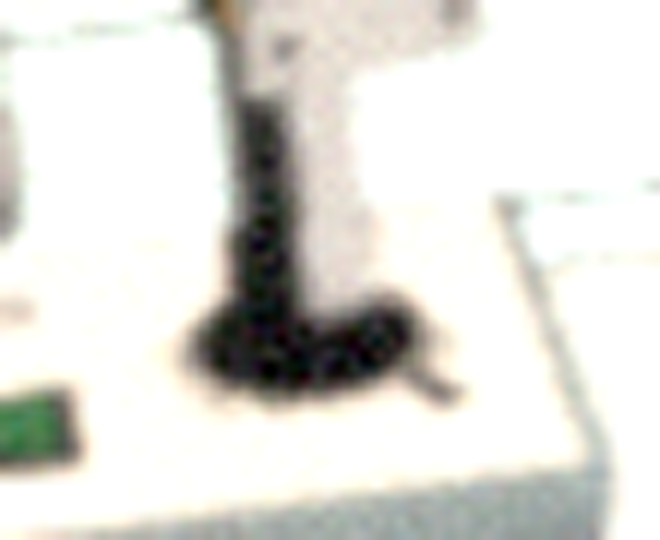

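View pics/top11.png

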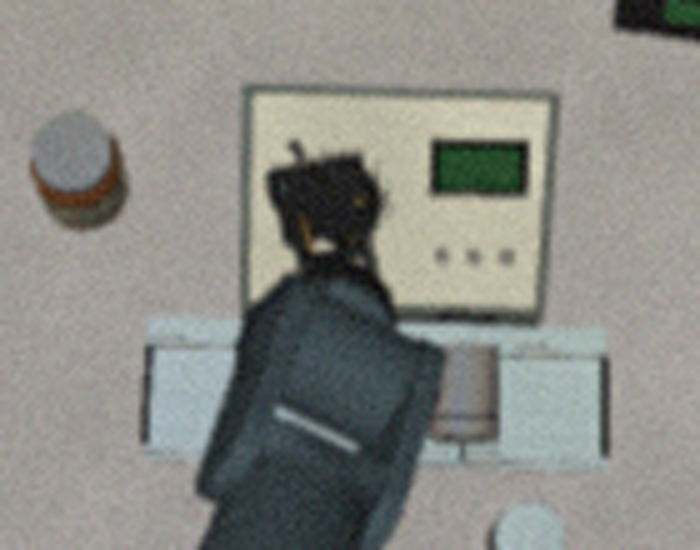

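Request:
{"fn": "step_arm", "kwargs": {
  "rows": [
    [[0,0,0],[0,0,0],35],
    [[0,0,0],[0,0,0],20],
    [[0,0,0],[0,0,0],10],
    [[0,0,0],[0,0,0],5],
    [[0,0,0],[0,0,0],5]
  ],
  "grip_force": 10
}}

```text
time: 16.7
eef_pos: [0.6153, 0.0179, 0.1111]
eef_rot: [[0.791, 0.574, -0.212], [0.249, 0.015, 0.969], [0.559, -0.819, -0.131]]
ft_force: [6.9, 3.4, 3.3]
grip_width: 0.0151
```

```bash
python3 look.py 12; python3 - <<'E'
from mv import *
goal(dg(.5),dp(.004))
o=bot.get_obs();G=R.T@o["eef_rot"];x=G[:,0];a=np.arctan2(x[1],x@U);print("q tool",2.3-np.pi/2-a,o["moment"])
im=np.load("scene12.npy")[180:225,225:280].astype(float)
save(np.clip(im*2.5,0,255).astype(np.uint8),"z12.png",12)
E
```

```text
16.8 [0.6155 0.0179 0.1113] [0.0035 0.0443 0.1113] [ 1.6809  0.0985 -0.12  ] 0.014258512110303677 [-0.2265 -0.0821  2.1638  0.3146  0.4831 -0.7186]
t 16.8 rv [0.0002 0.0014 0.0011] deg 0.10476889736718702 shift [-0.0008  0.0004 -0.0006] world [0.6147 0.0182 0.1108]
q tool 0.5007289630251563 [-0.0035 -0.045   0.162 ]
```

View pics/z12.png

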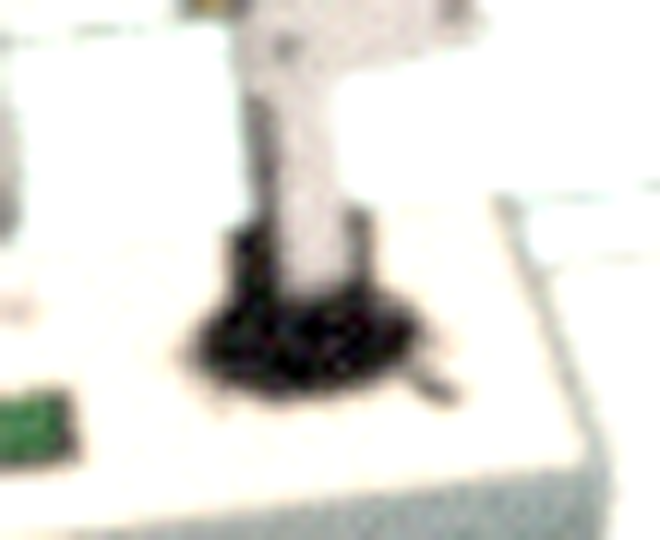

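Request:
{"fn": "step_arm", "kwargs": {
  "rows": [
    [[0,0,0],[-0.0004,0.0002,-0.0003],5],
    [[0.046,0.001,-0.066],[-0.0004,0.0002,-0.0003],5],
    [[0.103,0.003,-0.147],[-0.0004,0.0002,-0.0003],5],
    [[0.16,0.004,-0.229],[-0.0004,0.0002,-0.0003],5],
    [[0.218,0.006,-0.311],[-0.0004,0.0002,-0.0003],5],
    [[0.275,0.008,-0.393],[-0.0004,0.0002,-0.0003],5],
    [[0.321,0.009,-0.459],[-0.0004,0.0002,-0.0003],5],
    [[0.321,0.009,-0.459],[-0.0004,0.0002,-0.0003],5]
  ],
  "grip_force": 20
}}

```text
time: 17.6
eef_pos: [0.6156, 0.0177, 0.1114]
eef_rot: [[0.782, 0.575, 0.241], [-0.304, 0.014, 0.953], [0.544, -0.818, 0.185]]
ft_force: [5.2, -0.6, -1.7]
grip_width: 0.0136
```

```bash
cat > qt.py <<'E'
from mv import *
o=bot.get_obs();G=R.T@o["eef_rot"];x=G[:,0];a=np.arctan2(x[1],x@U);print(o["time"],"q tool",2.3-np.pi/2-a,"F",o["ft_force"],"M",o["moment"],"w",o["grip_width"],"n err",G[:,1]+N)
goal(dg(1.62),dp(.004))
E
python3 qt.py
```

```text
17.6 q tool 1.0609120333733948 F [ 5.1746 -0.6193 -1.7072] M [-0.1636 -0.1238 -0.1197] w 0.013563209118727097 n err [ 0.0016 -0.0024  0.0011]
t 17.6 rv [ 0.3228  0.0102 -0.4563] deg 32.033726543308255 shift [-0.0009  0.0005 -0.0007] world [0.6147 0.0182 0.1108]
```

Forces are low; the second half.

Request:
{"fn": "step_arm", "kwargs": {
  "rows": [
    [[0.046,0.001,-0.066],[0,0,0],5],
    [[0.103,0.003,-0.147],[0,0,0],5],
    [[0.16,0.004,-0.229],[0,0,0],5],
    [[0.218,0.006,-0.311],[0,0,0],5],
    [[0.275,0.008,-0.393],[0,0,0],5],
    [[0.31,0.009,-0.44],[0,0,0],5],
    [[0.322,0.009,-0.457],[0,0,0],5],
    [[0.322,0.009,-0.457],[0,0,0],5],
    [[0.322,0.009,-0.457],[0,0,0],5]
  ]
}}

```text
time: 18.5
eef_pos: [0.6157, 0.0177, 0.1115]
eef_rot: [[0.536, 0.574, 0.619], [-0.762, 0.015, 0.647], [0.363, -0.819, 0.445]]
ft_force: [3.9, -0.3, -1.1]
grip_width: 0.014
```

```bash
python3 qt.py;python3 look.py 13
```

```text
18.5 q tool 1.6186683143221745 F [ 3.9463 -0.3408 -1.1023] M [-0.1119 -0.0535 -0.0394] w 0.014018455314137758 n err [ 0.0009 -0.0015  0.0006]
t 18.5 rv [ 0.002   0.0011 -0.0002] deg 0.12993817346694195 shift [-0.001   0.0005 -0.0007] world [0.6147 0.0182 0.1108]
18.6 [0.6157 0.0177 0.1115] [0.0036 0.0441 0.1115] [ 3.7434  0.1892 -2.6092] 0.013973994804341614 [-0.2262 -0.0818  2.1631  0.3125  0.4836  0.402 ]
```

View pics/scene13.png

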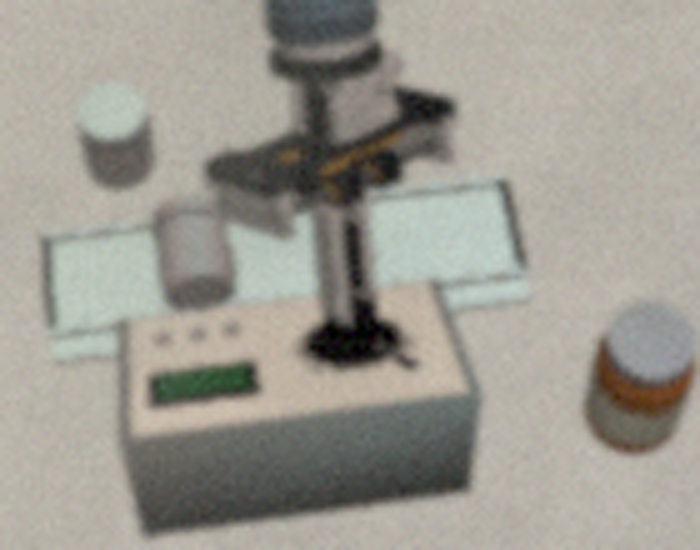

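Request:
{"fn": "step_arm", "kwargs": {
  "rows": [
    [[0,0,0],[0,0,0],15],
    [[0,0,0],[0,0,0],30],
    [[0,0,0],[0,0,0],45],
    [[0,0,0],[0,0,0],45],
    [[0,0,0],[-0.006,0,0.008],45],
    [[0,0,0],[-0.017,0,0.025],45],
    [[0,0,0],[-0.035,-0.001,0.05],45],
    [[0,0,0],[-0.057,-0.001,0.082],45],
    [[0,0,0],[-0.08,0.02,0.115],45],
    [[0,0,0],[-0.1,0.06,0.14],45],
    [[0,0,0],[-0.13,0.09,0.16],45],
    [[0,0,0],[-0.16,0.12,0.18],45]
  ]
}}

```text
time: 19.8
eef_pos: [0.4543, 0.1382, 0.2926]
eef_rot: [[0.535, 0.575, 0.619], [-0.763, 0.014, 0.646], [0.363, -0.818, 0.446]]
ft_force: [1.5, 1.2, 0.5]
grip_width: 0.0422
```

Request:
{"fn": "step_arm", "kwargs": {
  "rows": [
    [[0,0,0],[-0.02,0.04,0],45],
    [[0,0,0],[-0.05,0.08,0],45],
    [[0,0,0],[-0.08,0.12,0],45],
    [[0,0,0],[-0.1,0.15,0],45],
    [[0,0,0],[-0.1,0.15,0],45]
  ]
}}

```text
time: 20.3
eef_pos: [0.3513, 0.292, 0.2924]
eef_rot: [[0.542, 0.574, 0.614], [-0.758, 0.019, 0.652], [0.362, -0.819, 0.446]]
ft_force: [0.1, -0.1, -0.3]
grip_width: 0.0426
```

```bash
python3 look.py 14; python3 fitd.py 14 2.2; python3 - <<'E'
from mv import *
for n,(u,v,w,h) in (("top",(240,145,50,45)),("scene",(230,190,50,40))):
    a=np.load(n+"14.npy")[v:v+h,u:u+w].astype(float)
    save(np.clip((a-5)*2.0,0,255).astype(np.uint8),n+"14d.png",14)
E
```

```text
20.4 [0.3537 0.2888 0.2923] [-0.2507  0.3224  0.2923] [-0.1487 -0.4557 -0.023 ] 0.04238791487523851 [ 0.6617 -0.6367  2.2213 -0.3979  1.0775  1.6269]
top 0.2 [0.0936 0.0463 0.2642 1.6178] 43.02493660741659
top 0.4 [0.0936 0.0463 0.4499 1.6168] 42.71181673202862
top 0.6000000000000001 [0.0936 0.0463 0.6618 1.6249] 42.72266215333594
top 0.8 [0.0936 0.0463 0.6967 1.6249] 42.72266215333594
top 1.0 [0.0936 0.0463 0.8967 1.6249] 42.72266215333594
top 1.2 [0.0936 0.0463 1.114  1.6199] 42.917020064377525
top 1.4000000000000001 [0.0937 0.0464 1.3023 1.6281] 43.01147274273651
top 1.6 [0.0936 0.0465 1.4443 1.6248] 43.31465925655502
top 1.8 [0.0938 0.0467 1.6278 1.6269] 45.28256377874635
top 2.0 [0.0935 0.0464 2.0334 1.6271] 48.23668779974435
scene 0.2 [ 0.09    0.0428 -0.2447  1.6157] 54.21343592197917
scene 0.4 [0.0889 0.0431 0.4636 1.615 ] 72.55170423929482
scene 0.6000000000000001 [0.0889 0.0431 0.7997 1.6215] 69.48472948309683
scene 0.8 [0.0889 0.0429 0.8146 1.6179] 69.64708183320725
scene 1.0 [0.0887 0.0431 1.0651 1.6262] 72.21767568713652
scene 1.2 [0.089  0.0428 1.856  1.6151] 53.0244609949834
scene 1.4000000000000001 [0.0893 0.0429 1.8458 1.6088] 53.35615964040215
scene 1.6 [0.089  0.0428 1.8546 1.6128] 53.045894189937954
scene 1.8 [0.089  0.0428 1.8483 1.6183] 52.99322450202751
scene 2.0 [0.089  0.0428 1.8467 1.6206] 53.11505328806193
```

View pics/top14.png

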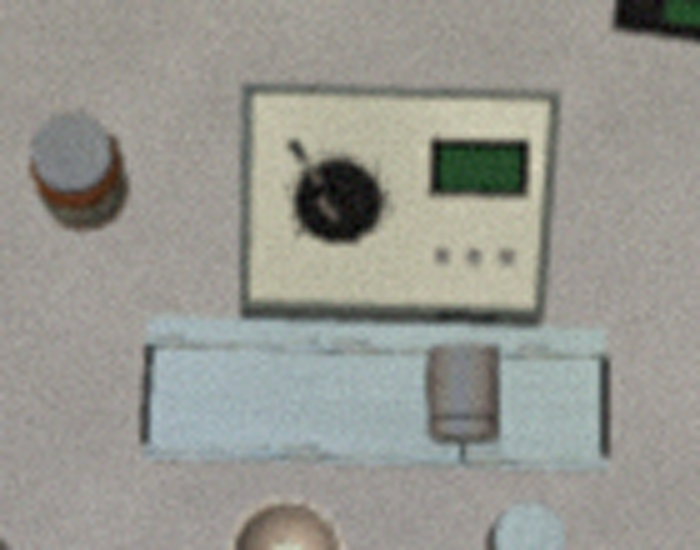

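View pics/top14d.png

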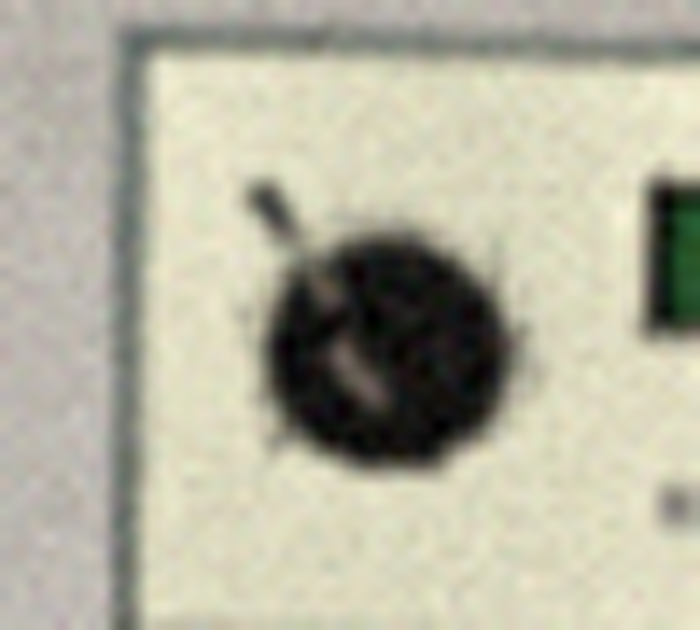

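View pics/scene14d.png

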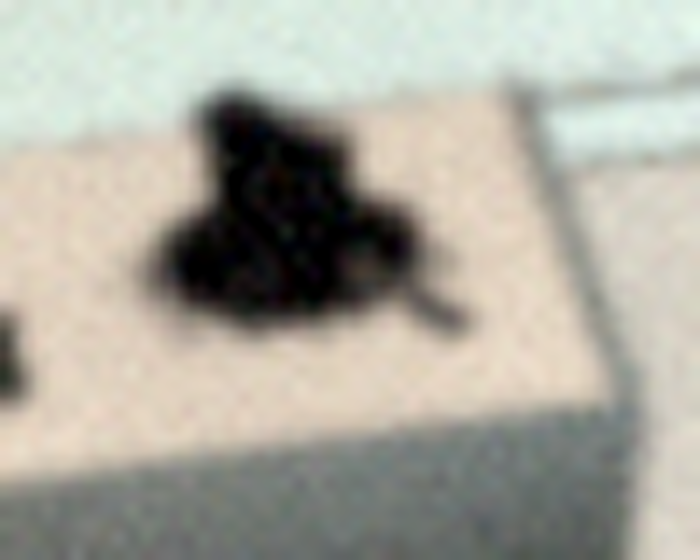

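```bash
python3 - <<'E'
from mv import *
g=np.load("top14.npy").astype(float).mean(2)
def ang(P,c): d=P-c; return 2.3-np.arctan2(d[1],d[0]),np.linalg.norm(d)
c=np.array([.0936,.0463])
def q(uv): return ((uv[0]+.5)/14-.5+240,(uv[1]+.5)/14-.5+145)
for nm,uv,o in (("skirt",(325,287),.006),("tab in",(290,235),.004),("tab out",(262,190),.004),("tab mid",(275,212),.004)): print(nm,ang(pan(q(uv),"top",o),c))
a=pan(q((382,402)),"top",.045);b=pan(q((338,347)),"top",.045);print("bar",a,b,ang(b,a),ang(b,c))
# weighted centroids
for nm,(u0,u1,v0,v1),o in(("bar",(263,268,168,175),.045),("skirt",(261,265,163,167),.006)):
    s=g[v0:v1,u0:u1];print(nm);print(s.astype(int))
    w=np.clip(s-np.percentile(s,40),0,None);V,Uu=np.mgrid[v0:v1,u0:u1];m=np.array([(w*Uu).sum(),(w*V).sum()])/w.sum();print(m,ang(pan(m,"top",o),c))
for n in("top",):
  for k in("tin",):
    im=bot.snapshot(n);r=bot.trace(k,n);print([(round(x["conf"],2),x["uv"]) for x in r])
E
```

```text
skirt (np.float64(1.574088523350322), np.float64(0.026533476283430918))
tab in (np.float64(1.6179465453990884), np.float64(0.043666786269611575))
tab out (np.float64(1.650263109213101), np.float64(0.05856916466520122))
tab mid (np.float64(1.6338992189305206), np.float64(0.051399101529183595))
bar [0.0954 0.0478] [0.1108 0.06  ] (np.float64(1.6299296768716514), np.float64(0.019676099179025578)) (np.float64(1.6279689846640168), np.float64(0.022040041646857512))
bar
[[ 8 20 19  7 11]
 [23 39 25 16 17]
 [33 56 37 19 16]
 [23 45 48 35 23]
 [15 32 48 52 31]
 [15 13 27 45 36]
 [15  8 16 24 23]]
[265.0406 171.2625] (np.float64(1.5816491958618262), np.float64(0.012778397691423377))
skirt
[[66 61 51 27]
 [45 49 34 23]
 [25 43 45 28]
 [15 29 43 31]]
[261.9978 163.7651] (np.float64(1.608855278311636), np.float64(0.032341808462880046))
[(0.7, [293.2, 206.9])]
```

```bash
python3 - <<'E'
from mv import *
o=bot.get_obs();print(o["time"],np.abs(o["dq"]).max(),o["ft_force"]);print(bot.job_done())
E
```

```text
20.5 0.024246591957828027 [-0.0282 -0.4993  0.1808]
the job is handed in; nothing more can be done
None
```

I rolled the tin onto the mark, turned the dial to the marker tab, let go and handed the job in at 20.5 s. No verdict was reported, so what follows rests on my own checks.

**Tin:** My first push, with the gripper tilted and the fingers too high, jammed the tin about 25° askew on the track. Upward force on the wrist reached about 87 N in that push, below the 120 N wrist limit. I backed off, squared the tin up with a light squeeze, and rolled it with the fingers loosely around it. A light squeeze at the mark centred it. In the last pictures it lies straight and clear of the fingers. The network's centre for the tin (column 293.2 in the top view) matches where it should be over the line (about 293.1). My own edge reading put it up to about 2 mm off, against the 8 mm allowed. It may sit about 5 mm towards the console, within the 12 mm allowed.

**Dial:** I gripped the bar, turned it to 1.62 rad and released it.
- **Tab:** both views give about 1.62 rad, and it looks unmoved.
- **White pointer (top view):** it reads 1.57 to 1.63 rad, inside the 0.1 rad limit.

**What disagreed:**
- **Dial in the scene camera:** the bar-shape fit there gave 1.85 rad. I disregarded it because the same fit was also wrong at the start, between about −0.06 and 0.81 rad against the 0.50 rad at which I gripped the bar.
- **Fingertips:** they ended roughly 20 to 30 mm short of the stated tool point, shown by the pictures, a first empty closing over the dial and the high grip on the tin. I made this up by going 24 mm deeper at the dial.

The arm was nearly still with about zero wrist force when I handed in. I saw no bystander moved in the pictures.

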